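# Factory-reset the guard's handset on its charging cradle

### The job

Set the handset face up in its sloped charging cradle, foot end down and fully home against the cradle's foot stop, and let go of it so that it rests there by itself. Then take the reset pin out of the pen block, pass it through the round hole below the handset's keys and, without forcing it, hold the recessed reset button fully down with it. Finish like that, with the pin still in the gripper keeping the button down and the handset still home in the cradle; leave the other things on the desk alone.

Things in the scene. Friction and masses are not known exactly. Their poses are not given: they have to be found in the camera images.
- handset: Loose rugged handset, 140 x 54 x 26 mm, 0.22 kg, black underside, grey face, lying face up on the desk. Origin: centre of its underside. x runs along its length from the foot end (round hole) to the head end (screen), y across its 54 mm width, z out of the face. Place and yaw vary; it and the pen block may be on either side of the cradle.
- reset_hole (a point): Centre of the mouth of the round hole in the handset's face, on its centre line, 18 mm from the foot end (52 mm from the middle towards the foot). The hole is 10 mm wide, straight, square to the face; 8 mm down in it lies the reset button.
- reset_button (a joint): Travel of the recessed reset button into the handset, in m: 0 is up, 0.004 is fully down against its stop. Sprung: it begins to move at 1.4 N and takes 4.2 N to be fully down; it springs back when released. Its cap is 8.4 mm wide.
- button_top (a point): Centre of the reset button's cap, 8 mm below the face (12 mm when fully down).
- cradle: Grey charging cradle with a black bed, fixed to the desk, base 150 x 76 mm, 80 mm high. Origin: centre of its underside; x points level from its low foot end to its high end, z up. The low end faces the robot within 0.35 rad; place and yaw vary. Its two cheeks, either side over the bed's first 35 mm, are 60 mm apart at the bed and lean out to 68 mm apart at their tops, 16 mm above the bed.
- seat: The cradle's sloped bed. Origin: mid-width on its surface, at the inner face of the foot stop (a wall across the low end, 12 mm high, 8 mm thick); 28 mm above the desk, 64 mm from the cradle's middle. x points up the slope (25 degrees), y across, z out of the bed. Bed 68 mm wide to x = 0.035, then a back rest 44 mm wide, 10 mm thick to x = 0.125, leaving room for fingers either side.
- home (a point): Point of the bed where the origin of a handset that is fully home lies (x = 0.070, y = 0, z = 0 in the seat's frame); the handset's axes then lie along the seat's. Plastic on plastic: it does not slide down the slope by itself.
- pen_block: Wooden pen block, fixed, 52 mm (x) x 130 mm (y) x 55 mm high; origin centre of its underside. In its top, in a row along y at -42, 0 and +42 mm, three upright round sockets 14 mm wide, 48 mm deep. The reset pin, a ball pen and a capped marker each stand in one; which is where varies, as do its place and yaw.
- stylus: The reset pin, 115 mm long, 40 g, upright in the pen block, hung on its collar; the only one of the three with a collar. Origin: blunt end of its point, at first 10 mm above the desk; z runs from the point up to the handle. Steel point 4 mm thick to 39 mm, shank 9 mm thick to 45, black collar 20 mm wide from 45 to 49, round black handle 12 mm thick from 49 to 115 mm.
- stylus_tip (a point): The blunt end of the reset pin's point (4 mm wide).
- pen: Bystander: white ball pen, 12 mm thick, standing in the pen block, top 117 mm above the desk.
- marker: Bystander: marker with a 16 mm wide black cap, standing in the pen block, top 113 mm above the desk.
- drive: Bystander: loose hard disk, 147 x 102 x 26 mm, lying flat between the robot and the cradle; origin centre of its underside, x along its length.
- mouse: Bystander: black computer mouse, 108 x 60 x 34 mm; origin centre of its underside.
- mug: Bystander: white mug, 80 mm wide, 92 mm high; origin centre of its foot.
- screwdriver: Bystander: screwdriver lying on the desk.
There are look-alikes about, which are no part of the job. What is shaped like the handset but purple or yellow is not meant.

How it is judged:
By the outcome, as a careful person would: the job done as asked, in the order asked, and still so for the second after the job is handed in, while the arm keeps its last pose, push and grip.
It also fails if it takes over 54 s, if anything falls off the work surface, if the arm or the gripper's body presses on something with over 40 N, if the wrist force passes 120 N, or if a joint passes its speed limit or range.

### The arm

A 7-joint arm with a two-finger parallel gripper is mounted at the origin on the work surface. World frame = base frame: x ahead of the robot, y to its left, z up, the work surface at z = 0. Lengths are in m, angles in rad, forces in N, time in s.
With the tool pointing down it reaches from about 0.425 to 0.925 m from the base axis. Payload 6.8 kg.
Tool frame: the origin (TCP) lies at the very end of the fingers, on their centre line; the grasp point (between the pads) lies 19 mm behind it; z points along the fingers, x is the direction in which the jaws open and shut, and the axes are right-handed (so a half turn about z gives the same grasp; the last joint's range is limited). The gripper opens to 85 mm and grips with 20 to 120 N. Pads are 22 mm wide; open, the fingers measure 114 mm over their backs; the gripper's body (76 mm by 85 mm) begins 54 mm behind the grasp point. The pads swing forward as they close: fully open they stand 13 mm farther back than shut.
Start: joints at [-1.383, 0.477, 0.022, 1.555, -0.011, 1.109, -0.083], TCP at [0.197, 0.646, 0.194] pointing down, gripper open.
Joint ranges: [-2.96, 2.96], [-0.34, 2.1], [-1.41, 1.46], [0.24, 2.44], [-1.37, 4.51], [0.17, 1.92], [-2.96, 2.96]. Speed limits (rad/s): [2.39, 2.39, 3.14, 3.14, 3.14, 3.14, 3.14].

### API

Orientations are given as a rotation vector (axis times angle).
In Python, from bench import get_obs, imaging, hand_in gives the robot as it stands.
- The arm moves only by the tool send_rows, never from a script. Its argument "motion" is a list of rows, each an object with "dp": the shift along the world's x, y, z in m, a list of three; "rot": the turn, a rotation vector about the world's x, y, z in rad, a list of three; "grip": the finger opening in m, from 0 to 0.0854. In form: [{"dp": [dx, dy, dz], "rot": [ax, ay, az], "grip": grip}, ...]. A call has 1 to 20 rows; each row shifts and turns the pose as measured when the row begins; what a row does not reach is not made up. A row lasts 1/8 s, in which the tool goes at most 62.5 mm and 10.7 degrees, less where a joint would pass 70% of its speed; a pose out of reach is approached as far as the arm can. A call is refused whole if a number of a shift passes 0.0625 or a number of a turn 0.188, either way. A call with a gripper value outside its range is refused whole. The fingers move at their own pace and stop on an object; "grip_force" is the grip in N (left out, the last holds). Time passes only in rows, so rows that do not move let the fingers close. It gives the time, the measured TCP pose, the force and the opening at its end, in the units of the state.
- get_obs(): the state, without advancing time (a new reading comes with each control period).
- imaging.grab_frame(name): name is "side" or "top" or "wrist"; returns a dict with "img" (480x640x3 uint8, red, green, blue), "fx", "fy", "cx", "cy" (pixels), "R" (3x3) and "t" (3): a world point X has camera coordinates R X + t. Camera axes: x right, y down, z forward; pixel columns grow to the right and rows downward; lengths in m; the calibration is good to about 2 mm. A picture is of the moment at which its call begins. There is no depth.
- hand_in(): hands the job in, once; it reports no verdict.
The state is a dict: "clock": time; "joints": joint angles; "qvel": joint speeds; "tau": joint torques, N m; "tcp_pos": TCP position; "orientation": TCP orientation; "contact_force": force on the tool from outside, world axes, zero at the start; "moment": the same for the moment, N m; "grip_width": finger opening in m.
Only numpy, scipy, OpenCV 4.12 (cv2) and the standard library are available. Lean on these libraries where they do the work, as an engineer would, in place of code of your own. Each camera call takes 0.05 s, during which the arm holds its last target. There are 200 camera calls.

## Working session

There is one attempt and no reset: what is moved stays moved. The work goes in short steps, Python scripts to look and compute and a tool call to move; the robot and the scene stay as the last step left them, time stands still between calls to the robot, and variables do not carry over. Pictures are saved under pics/ and viewed, about 8 in all and at most 12, crops included, and the job is handed in when it is done.

Besides the shell and the picture viewer there is one more tool, called by a JSON object that holds its "name" and its "arguments". send_rows: Moves the arm, as the interface text tells. Its arguments: {"type":"object","properties":{"motion":{"type":"array","items":{"type":"object","properties":{"dp":{"type":"array","items":{"type":"number"}},"rot":{"type":"array","items":{"type":"number"}},"grip":{"type":"number"}}}},"grip_force":{"type":"number"}},"required":["motion"]}

```bash
ls; mkdir -p pics
cat > h.py <<'E'
import numpy as np, cv2
from scipy.spatial.transform import Rotation as R
from bench import get_obs, imaging, hand_in
def ray(f,u,v):
    d=np.array([(u-f["cx"])/f["fx"],(v-f["cy"])/f["fy"],1.0]); Rm=np.array(f["R"]); t=np.array(f["t"])
    return -Rm.T@t, Rm.T@d
def onz(f,u,v,z):
    c,d=ray(f,u,v); return c+d*(z-c[2])/d[2]
def proj(f,X):
    p=np.array(f["R"])@np.asarray(X,float)+np.array(f["t"]); return np.array([f["fx"]*p[0]/p[2]+f["cx"],f["fy"]*p[1]/p[2]+f["cy"]])
def tri(f1,a,f2,b):
    c1,d1=ray(f1,*a); c2,d2=ray(f2,*b); s=np.linalg.lstsq(np.c_[d1,-d2],c2-c1,rcond=None)[0]
    p,q=c1+s[0]*d1,c2+s[1]*d2; return (p+q)/2,np.linalg.norm(p-q)
def save(n,img,s=1.0):
    cv2.imwrite("pics/"+n,cv2.cvtColor(cv2.resize(img,None,fx=s,fy=s,interpolation=cv2.INTER_CUBIC),cv2.COLOR_RGB2BGR))
E
python3 - <<'E'
from h import *
import pickle
o=get_obs(); print(o)
for n in("top","side"):
    f=imaging.grab_frame(n); pickle.dump(f,open(n+".pkl","wb")); save(n+"0.png",f["img"]); c,d=ray(f,320,240); print(n,c,d,f["fx"])
E
```

```text
pics
{'clock': 0.0, 'joints': array([-1.38311927,  0.47779675,  0.02233711,  1.55644529, -0.01150231,
        1.10931338, -0.08310562]), 'qvel': array([ 0.00064596,  0.00039358, -0.0007157 , -0.00070804,  0.00061952,
        0.00056495,  0.00031314]), 'tau': array([-1.09854800e-04, -5.96442819e+01,  1.60793625e+00, -2.81203938e+01,
        1.24320877e-02,  9.09651106e-03,  1.91646950e-05]), 'tcp_pos': array([0.19657506, 0.64504997, 0.19293058]), 'orientation': array([ 2.52354459e+00,  1.86917314e+00, -2.18433102e-03]), 'contact_force': array([ 0.74253806, -0.56685414, -0.89445607]), 'moment': array([-0.00752195, -0.01103276,  0.0454718 ]), 'grip_width': 0.08572637931390283}
top [ 0.17592528 -0.03034284  1.52635385] [ 0.19464211 -0.00423982 -0.98101161] 526.7912489534709
side [-0.03891504 -0.66388799  0.82437164] [ 0.43966771  0.60748954 -0.66181555] 451.9300817799996
```

View pics/top0.png

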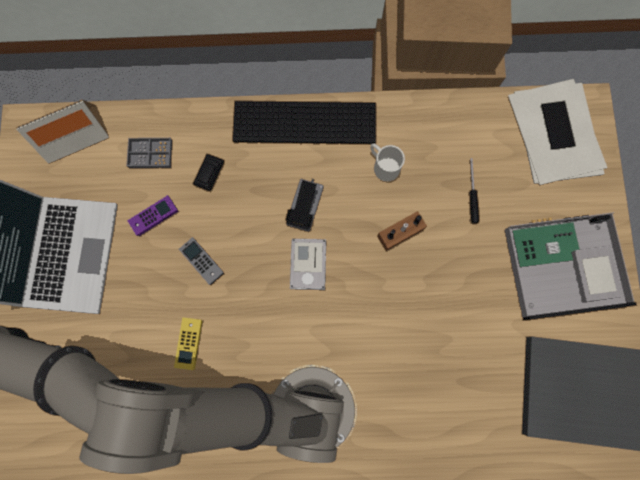

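View pics/side0.png

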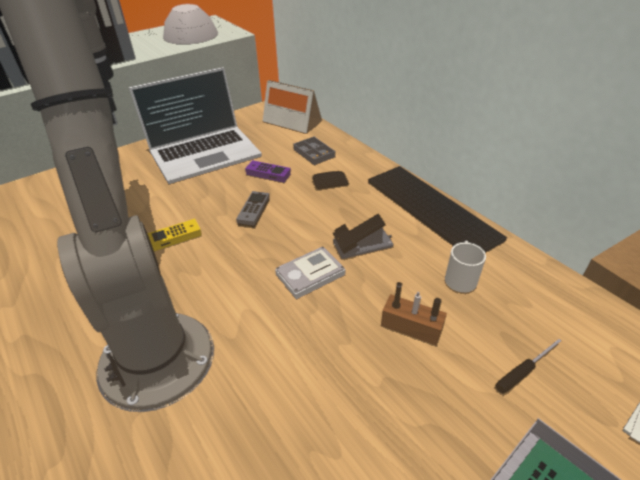

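The top view shows the base at (315,400). Shaped like the handset are the grey one at (201,261), the purple one at (153,216) and the yellow one at (188,343); the mouse is at (208,172). I choose the grey one. The cradle is at (305,204) and the pen block at (402,231). In the side view, the dark things in the block are at (398,293) and (436,308), and the white pen is at (417,302). Next, a close crop of all of these.

Run:
```python
from h import *
import pickle
t=pickle.load(open("top.pkl","rb"));s=pickle.load(open("side.pkl","rb"))
def cr(f,u,v,w,h,W=400,H=300): return cv2.resize(f["img"][v-h//2:v+h//2,u-w//2:u+w//2],(W,H),interpolation=cv2.INTER_CUBIC)
im=np.vstack([np.hstack([cr(t,201,261,80,60),cr(t,306,204,80,60)]),np.hstack([cr(t,402,228,80,60),cr(s,415,308,80,60)])])
save("crop1.png",im)
```

```text
(no output)
```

View pics/crop1.png

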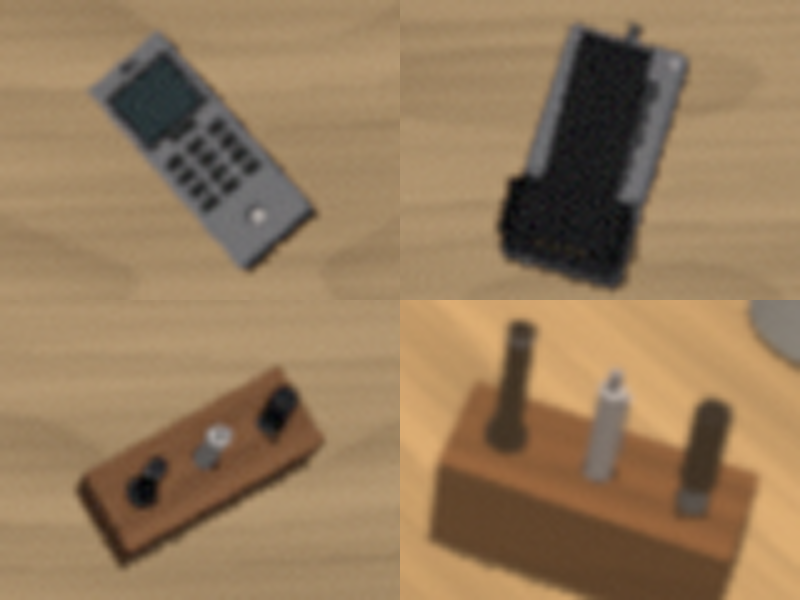

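The crop confirms the grey handset, with its round hole at full-frame (212.6,274). The reset pin is the collared item at the near-left end of the block, at top-view (391,296) in crop scale. The white pen is in the middle and the capped marker is at the far right. Next I work out the poses.

Run:
```python
from h import *
import pickle
t=pickle.load(open("top.pkl","rb"));s=pickle.load(open("side.pkl","rb"))
f=lambda u,v,z,o:onz(t,o[0]+u/5,o[1]+v/5,z)[:2]
o=(161,231)
c=np.array([f(u,v,.026,o) for u,v in[(92,90),(160,33),(315,207),(248,263)]])
print("handset corners",c.round(4).tolist(),"ctr",c.mean(0).round(4),"hole",f(258,215,.026,o).round(4))
d=(c[0]+c[1]-c[2]-c[3])/2; print("L",np.hypot(*d),"W",np.hypot(*((c[0]-c[1]+c[3]-c[2])/2)),"yaw",np.arctan2(d[1],d[0]))
o=(266,174)
# local: crop right half offset 400
for n,u,v,z in[("backL",575-400,28,.08),("backR",688-400,60,.08),("restTL",580-400,30,.08),("restTR",655-400,50,.08),("stopL",505-400,255,.035),("stopR",620-400,287,.035)]: print(n,f(u,v,z,o).round(4))
o=(362,198)
for n,u,v in[("a",80,482-300),("b",278,368-300),("c",325,438-300),("d",125,555-300)]: print("block",n,f(u,v,.055,o).round(4))
# stylus handle top: top crop(155,465) ; side crop (522,328)
p,e=tri(t,(362+156/5,198+166/5),s,(375+(522-400)/5,278+(328-300)/5)); print("stylus top",p,e)
print("collar",f(145,490-300,.059,o),onz(s,375+107/5,278+138/5,.057))
```

```text
handset corners [[0.4606, 0.3726], [0.4931, 0.3334], [0.3878, 0.2425], [0.3567, 0.2809]] ctr [0.4245 0.3074] hole [0.3842 0.2754]
L 0.13886403995793628 W 0.0502415572299819 yaw 0.7175043447806851
backL [0.641 0.012]
backR [ 0.6196 -0.052 ]
restTL [0.6397 0.0092]
restTR [ 0.6263 -0.0334]
stopL [0.5194 0.0576]
stopR [ 0.4982 -0.0087]
block a [ 0.4786 -0.2023]
block b [ 0.5415 -0.3191]
block c [ 0.4995 -0.343 ]
block d [ 0.4356 -0.2254]
stylus top [ 0.47228655 -0.23611342  0.12703182] 0.002466784483588918
collar [ 0.47190013 -0.23831515] [ 0.47347912 -0.23744382  0.057     ]
```

{"name": "send_rows", "arguments": {"motion": [{"dp":[0.0196,-0.0276,0],"rot":[0,0,0.0844],"grip":0.085},{"dp":[0.0196,-0.0276,0],"rot":[0,0,0.0844],"grip":0.085},{"dp":[0.0196,-0.0276,0],"rot":[0,0,0.0844],"grip":0.085},{"dp":[0.0196,-0.0276,0],"rot":[0,0,0.0844],"grip":0.085},{"dp":[0.0196,-0.0276,0],"rot":[0,0,0.0844],"grip":0.085},{"dp":[0.0196,-0.0276,0],"rot":[0,0,0.0844],"grip":0.085},{"dp":[0.0196,-0.0276,0],"rot":[0,0,0.0844],"grip":0.085},{"dp":[0.0196,-0.0276,0],"rot":[0,0,0.0844],"grip":0.085},{"dp":[0.0196,-0.0276,0],"rot":[0,0,0.0844],"grip":0.085},{"dp":[0.0196,-0.0276,0],"rot":[0,0,0.0844],"grip":0.085},{"dp":[0.0196,-0.0276,0],"rot":[0,0,0.0844],"grip":0.085},{"dp":[0.0196,-0.0276,0],"rot":[0,0,0.0844],"grip":0.085}]}}

```text
clock: 1.6
tcp_pos: [0.4332, 0.3014, 0.1875]
orientation: [1.242, 2.88, -0.014]
contact_force: [0.1, -0.3, -0.3]
grip_width: 0.085
```

```bash
cat >> h.py <<'E'
def st():
    o=get_obs(); M=R.from_rotvec(o["orientation"]).as_matrix()
    print("t %.2f"%o["clock"],"tcp",o["tcp_pos"].round(4),"x",M[:,0].round(3),"z",M[:,2].round(3),"yawx %.3f"%np.arctan2(M[1,0],M[0,0]),"F",o["contact_force"].round(1),"w %.4f"%o["grip_width"],"q",o["joints"].round(2)); return o,M
E
python3 - <<'E'
from h import *
import pickle
st()
f=imaging.grab_frame("wrist"); pickle.dump(f,open("w1.pkl","wb")); save("w1.png",f["img"])
c,d=ray(f,320,240);print(c,d,f["fx"])
E
```

```text
t 1.60 tcp [0.4332 0.3014 0.1875] x [-0.686  0.727 -0.008] z [ 0.001 -0.01  -1.   ] yawx 2.327 F [ 0.1 -0.3 -0.3] w 0.0850 q [-0.71  0.25 -0.02  1.91  0.02  0.99  1.58]
[0.38505515 0.2586829  0.36923337] [ 0.21342666  0.16863168 -0.96257135] 427.75794897731726
```

View pics/w1.png

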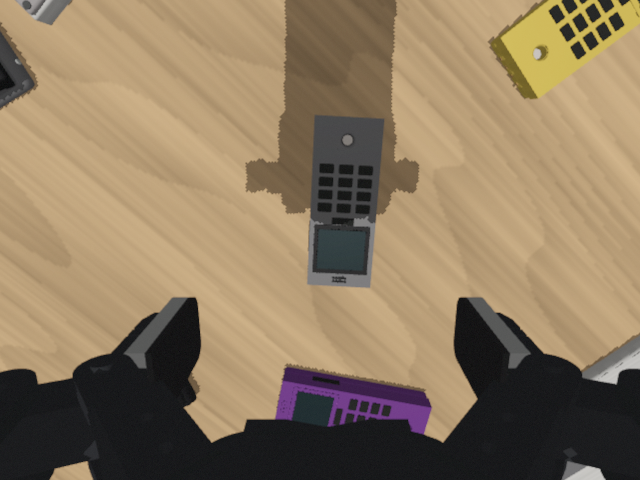

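The wrist view shows the grey handset with face corners at about (315,116), (384,120), (370,287) and (308,285), and its hole at (347,140). The purple look-alike is at the bottom.

Run:
```python
from h import *
import pickle
f=pickle.load(open("w1.pkl","rb"))
c=np.array([onz(f,u,v,.026)[:2] for u,v in[(308,284),(370,287),(384,120),(315,116)]])
d=(c[0]+c[1]-c[2]-c[3])/2; w=(c[0]-c[1]+c[3]-c[2])/2
print(c.round(4).tolist(),c.mean(0),np.hypot(*d),np.hypot(*w),np.arctan2(d[1],d[0]),np.arctan2(w[1],w[0]))
print(onz(f,347,140,.026)); print(proj(f,get_obs()["tcp_pos"]))
```

```text
[[0.4968, 0.3381], [0.4622, 0.3786], [0.3565, 0.2888], [0.391, 0.2479]] [0.42664234 0.31333506] 0.13888669220355132 0.053392574349103605 0.705002283748754 -0.866609100173287
[0.38707851 0.27850087 0.026     ]
[312.61005326 265.69354525]
```

{"name": "send_rows", "arguments": {"motion": [{"dp":[0,0.008,-0.02],"rot":[0.005,0,-0.025],"grip":0.085},{"dp":[0,0.008,-0.03],"rot":[0.005,0,-0.025],"grip":0.085},{"dp":[0,0,-0.035],"rot":[0,0,0],"grip":0.085},{"dp":[0,0,-0.035],"rot":[0,0,0],"grip":0.085},{"dp":[0,0,-0.025],"rot":[0,0,0],"grip":0.085}]}}

```text
clock: 2.28
tcp_pos: [0.4382, 0.3117, 0.0398]
orientation: [1.329, 2.842, 0.002]
contact_force: [0.2, 0.7, -0.2]
grip_width: 0.0849
```

Run:
```python
from h import *
st()
```

```text
t 2.27 tcp [0.4382 0.3117 0.0398] x [-0.641  0.767 -0.004] z [ 0.005 -0.001 -1.   ] yawx 2.267 F [ 0.2  0.7 -0.2] w 0.0849 q [-0.72  0.46 -0.02  2.01  0.02  0.67  1.51]
```

{"name": "send_rows", "arguments": {"motion": [{"dp":[-0.003,0.004,-0.012],"rot":[0,0,0.005],"grip":0.085},{"dp":[-0.002,0.002,-0.012],"rot":[0,0,0],"grip":0.085},{"dp":[0,0,-0.01],"rot":[0,0,0],"grip":0.085},{"dp":[0,0,0],"rot":[0,0,0],"grip":0.085}]}}

```text
clock: 2.78
tcp_pos: [0.4319, 0.3181, 0.0034]
orientation: [1.321, 2.846, -0.001]
contact_force: [0.5, -0.0, 0.8]
grip_width: 0.0849
```

{"name": "send_rows", "arguments": {"motion": [{"dp":[0,0,0],"rot":[0,0,0],"grip":0.04},{"dp":[0,0,0],"rot":[0,0,0],"grip":0.04},{"dp":[0,0,0],"rot":[0,0,0],"grip":0.04},{"dp":[0,0,0],"rot":[0,0,0],"grip":0.04}], "grip_force": 50}}

```text
clock: 3.28
tcp_pos: [0.4333, 0.3188, 0.0051]
orientation: [1.322, 2.844, 0.004]
contact_force: [0.1, -0.7, -0.1]
grip_width: 0.04
```

Run:
```python
from h import *
st()
```

```text
t 3.27 tcp [0.4333 0.3188 0.0051] x [-0.645  0.764 -0.004] z [ 0.006  0.    -1.   ] yawx 2.272 F [ 0.1 -0.7 -0.1] w 0.0400 q [-0.73  0.51 -0.02  2.03  0.03  0.6   1.5 ]
```

The fingers closed to 0.040, less than the 54 mm handset, so I look at why.

Run:
```python
from h import *
import pickle
f=imaging.grab_frame("wrist"); pickle.dump(f,open("w2.pkl","wb")); t=imaging.grab_frame("top"); pickle.dump(t,open("top2.pkl","wb"))
a=cv2.resize(f["img"],(400,300)); b=cv2.resize(t["img"][216:306,140:260],(400,300)); s=imaging.grab_frame("side")["img"]; pickle.dump(s,open("s2.pkl","wb"))
save("w2.png",np.vstack([np.hstack([a,b]),np.hstack([cv2.resize(s[150:270,180:340],(400,300)),a*0])]))
```

```text
(no output)
```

View pics/w2.png

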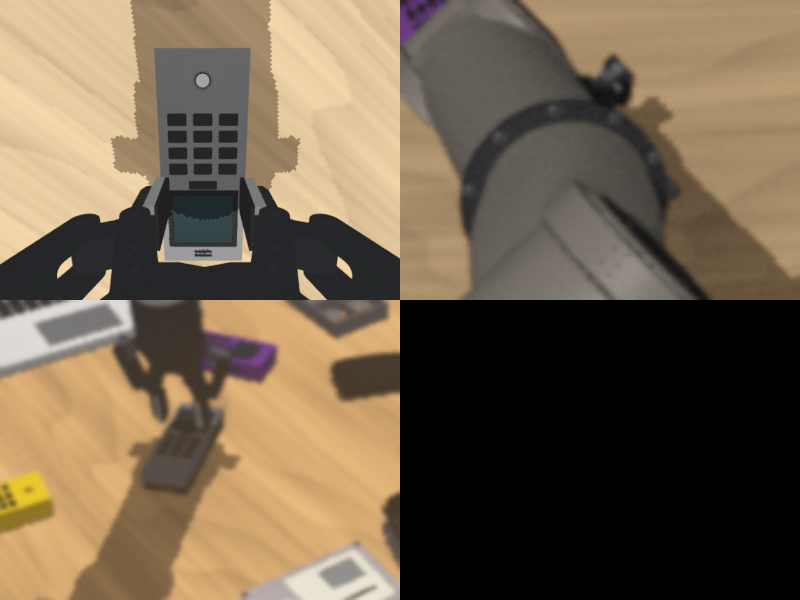

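Run:
```python
from h import *
import pickle
f=pickle.load(open("w2.pkl","rb")); o,M=st()
h=onz(f,202*1.6,80*1.6,.026); print("hole",h)
c=np.array([onz(f,u*1.6,v*1.6,.026)[:2] for u,v in[(154,48),(251,48),(241,259),(165,260)]]); print(c, np.hypot(*(c[0]-c[1])),np.hypot(*(c[2]-c[3])),"ctr",c.mean(0))
d=(c[2]+c[3]-c[0]-c[1])/2;print(np.hypot(*d),np.arctan2(d[1],d[0]))
for w in(.02,.027):
  for z in(.005,.026):
    print(w,z,[(proj(f,np.r_[o["tcp_pos"][:2]+s*w*M[:2,0],z])/1.6).round(0).tolist() for s in(-1,1)])
print(f["t"],o["joints"])
```

```text
t 3.42 tcp [0.4332 0.3187 0.0049] x [-0.645  0.764 -0.004] z [ 0.005 -0.    -1.   ] yawx 2.272 F [-0.7 -0.  -0.2] w 0.0399 q [-0.74  0.51 -0.02  2.03  0.03  0.6   1.5 ]
hole [0.3865229 0.278382  0.026    ]
[[0.39055472 0.24638305]
 [0.35527969 0.28822762]
 [0.46244631 0.37791304]
 [0.49766845 0.33767077]] 0.054729293740846084 0.05347933379722957 ctr [0.4264873  0.31254862]
0.14023849632337435 0.701328781248925
0.02 0.005 [[176.0, 167.0], [231.0, 168.0]]
0.02 0.026 [[172.0, 179.0], [235.0, 179.0]]
0.027 0.005 [[166.0, 167.0], [241.0, 168.0]]
0.027 0.026 [[161.0, 179.0], [245.0, 179.0]]
[ 0.03518101 -0.50289633  0.05429466] [-0.73503263  0.51262383 -0.02246275  2.02749543  0.02624425  0.59780808
  1.49541869]
```

The fingertips project onto the handset's sides, so the width reading may not be the true gap. I test by commanding fully closed.

{"name": "send_rows", "arguments": {"motion": [{"dp":[0,0,0],"rot":[0,0,0],"grip":0.0},{"dp":[0,0,0],"rot":[0,0,0],"grip":0.0},{"dp":[0,0,0],"rot":[0,0,0],"grip":0.0},{"dp":[0,0,0.01],"rot":[0,0,0],"grip":0.0},{"dp":[0,0,0.015],"rot":[0,0,0],"grip":0.0},{"dp":[0,0,0.02],"rot":[0,0,0],"grip":0.0},{"dp":[0,0,0.02],"rot":[0,0,0],"grip":0.0}], "grip_force": 50}}

```text
clock: 4.3
tcp_pos: [0.4325, 0.3182, 0.0732]
orientation: [1.322, 2.845, 0.001]
contact_force: [0.1, -0.5, 0.6]
grip_width: -0.0
```

Run:
```python
from h import *
import pickle
o,M=st(); s=imaging.grab_frame("side"); f=imaging.grab_frame("wrist"); pickle.dump(f,open("w3.pkl","wb"))
save("w3.png",np.hstack([cv2.resize(f["img"],(400,300)),cv2.resize(s["img"][150:270,180:340],(400,300))]))
```

```text
t 4.30 tcp [0.4325 0.3182 0.0732] x [-0.645  0.764 -0.004] z [ 0.004 -0.001 -1.   ] yawx 2.272 F [ 0.1 -0.5  0.6] w -0.0000 q [-0.73  0.4  -0.02  1.99  0.02  0.74  1.5 ]
```

View pics/w3.png

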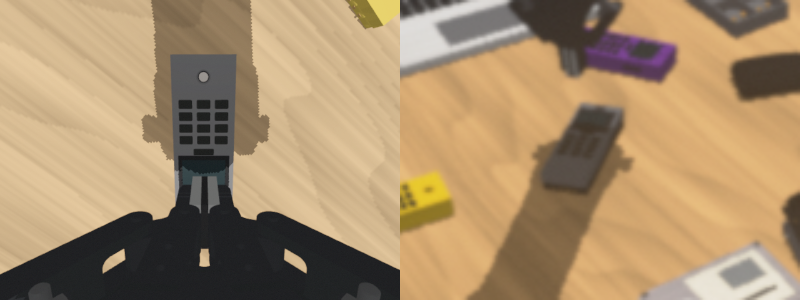

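Run:
```python
from h import *
import pickle
f=pickle.load(open("w3.pkl","rb")); s=pickle.load(open("side.pkl","rb")); o,M=st()
print(tri(f,(328,283),s,(248.8,180)))
print(proj(s,o["tcp_pos"]),proj(f,o["tcp_pos"]))
for z in (.0,.02,.04,.06,.08): p=o["tcp_pos"]+[0,0,z]; print(z,proj(s,p).round(0),proj(f,p).round(0))
print("cam",-np.array(f["R"]).T@f["t"])
```

```text
t 4.40 tcp [0.434  0.3195 0.0746] x [-0.645  0.764 -0.003] z [ 0.008  0.002 -1.   ] yawx 2.272 F [0.4 0.4 0.6] w 0.0003 q [-0.73  0.4  -0.02  1.99  0.02  0.74  1.5 ]
(array([0.42740775, 0.31491084, 0.11301544]), np.float64(0.0005539966244606841))
[251.55927363 189.75392956] [325.79103772 267.51389831]
0.0 [252. 190.] [326. 268.]
0.02 [251. 184.] [326. 285.]
0.04 [250. 178.] [325. 306.]
0.06 [249. 172.] [325. 333.]
0.08 [248. 166.] [324. 369.]
cam [0.38224723 0.27723399 0.25667021]
```

The fingertips really sit about 20–35 mm higher than the reported TCP says: both views show it, and the grip closed above the face. I'll find the true fingertip height by gently touching the desk with the fingers astride the handset.

{"name": "send_rows", "arguments": {"motion": [{"dp":[0,0,0],"rot":[0,0,0],"grip":0.072},{"dp":[0,0,0],"rot":[0,0,0],"grip":0.072},{"dp":[0,0,-0.015],"rot":[0,0,0],"grip":0.072},{"dp":[0,0,-0.02],"rot":[0,0,0],"grip":0.072},{"dp":[0,0,-0.02],"rot":[0,0,0],"grip":0.072},{"dp":[0,0,-0.01],"rot":[0,0,0],"grip":0.072},{"dp":[0,0,-0.005],"rot":[0,0,0],"grip":0.072},{"dp":[0,0,0],"rot":[0,0,0],"grip":0.072}]}}

```text
clock: 5.4
tcp_pos: [0.4314, 0.3173, -0.0029]
orientation: [1.322, 2.846, -0.002]
contact_force: [-1.1, -0.1, 0.7]
grip_width: 0.0725
```

{"name": "send_rows", "arguments": {"motion": [{"dp":[0,0,-0.004],"rot":[0,0,0],"grip":0.072},{"dp":[0,0,-0.004],"rot":[0,0,0],"grip":0.072},{"dp":[0,0,0],"rot":[0,0,0],"grip":0.072}]}}

```text
clock: 5.78
tcp_pos: [0.4322, 0.318, -0.0103]
orientation: [1.322, 2.845, 0.002]
contact_force: [-0.1, -0.5, 0.2]
grip_width: 0.0718
```

{"name": "send_rows", "arguments": {"motion": [{"dp":[0,0,-0.004],"rot":[0,0,0],"grip":0.072},{"dp":[0,0,-0.004],"rot":[0,0,0],"grip":0.072},{"dp":[0,0,0],"rot":[0,0,0],"grip":0.072}]}}

```text
clock: 6.15
tcp_pos: [0.4324, 0.3181, -0.0186]
orientation: [1.322, 2.845, 0.003]
contact_force: [-0.4, 0.3, -0.9]
grip_width: 0.0721
```

{"name": "send_rows", "arguments": {"motion": [{"dp":[0,0,-0.003],"rot":[0,0,0],"grip":0.072},{"dp":[0,0,-0.003],"rot":[0,0,0],"grip":0.072},{"dp":[0,0,0],"rot":[0,0,0],"grip":0.072}]}}

```text
clock: 6.52
tcp_pos: [0.4324, 0.3181, -0.025]
orientation: [1.322, 2.845, 0.003]
contact_force: [-0.1, -0.2, -1.3]
grip_width: 0.0722
```

Run:
```python
from h import *
import pickle
o,M=st(); f=imaging.grab_frame("wrist"); s=imaging.grab_frame("side");pickle.dump(f,open("w4.pkl","wb"))
save("w4.png",np.hstack([cv2.resize(f["img"][160:460,120:520],(400,300)),cv2.resize(s["img"][150:240,200:320],(400,300),interpolation=cv2.INTER_CUBIC)]))
```

```text
t 6.53 tcp [ 0.4324  0.3181 -0.025 ] x [-0.645  0.764 -0.003] z [ 0.005 -0.    -1.   ] yawx 2.272 F [-0.1 -0.2 -1.3] w 0.0722 q [-0.74  0.56 -0.02  2.04  0.03  0.54  1.49]
```

View pics/w4.png

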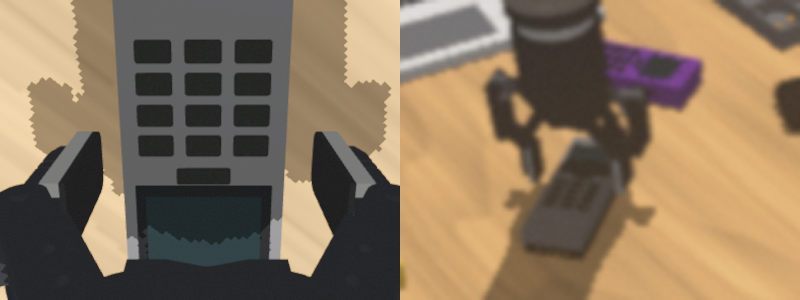

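The fingers are astride with the handset centred between them, and the tips are still off the desk. Going on down gently.

{"name": "send_rows", "arguments": {"motion": [{"dp":[0,0,-0.004],"rot":[0,0,0],"grip":0.072},{"dp":[0,0,-0.003],"rot":[0,0,0],"grip":0.072},{"dp":[0,0,0],"rot":[0,0,0],"grip":0.072}]}}

```text
clock: 7.0
tcp_pos: [0.4326, 0.3183, -0.0322]
orientation: [1.322, 2.845, 0.003]
contact_force: [0.5, -1.7, -0.1]
grip_width: 0.0718
```

{"name": "send_rows", "arguments": {"motion": [{"dp":[0,0,-0.003],"rot":[0,0,0],"grip":0.072},{"dp":[0,0,-0.002],"rot":[0,0,0],"grip":0.072},{"dp":[0,0,0],"rot":[0,0,0],"grip":0.072}]}}

```text
clock: 7.38
tcp_pos: [0.4326, 0.3183, -0.0376]
orientation: [1.322, 2.845, 0.003]
contact_force: [0.2, 0.2, 0.5]
grip_width: 0.0721
```

{"name": "send_rows", "arguments": {"motion": [{"dp":[0,0,-0.003],"rot":[0,0,0],"grip":0.072},{"dp":[0,0,0],"rot":[0,0,0],"grip":0.072}]}}

```text
clock: 7.62
tcp_pos: [0.4326, 0.3183, -0.0407]
orientation: [1.322, 2.845, 0.004]
contact_force: [-0.1, -0.5, -0.7]
grip_width: 0.0721
```

{"name": "send_rows", "arguments": {"motion": [{"dp":[0,0,0],"rot":[0,0,0],"grip":0.045},{"dp":[0,0,0],"rot":[0,0,0],"grip":0.045},{"dp":[0,0,0],"rot":[0,0,0],"grip":0.045}], "grip_force": 40}}

```text
clock: 8.0
tcp_pos: [0.433, 0.3182, -0.0405]
orientation: [1.322, 2.844, 0.004]
contact_force: [0.7, -0.4, -1.2]
grip_width: 0.0534
```

Run:
```python
from h import *
import pickle
o,M=st(); f=imaging.grab_frame("wrist"); s=imaging.grab_frame("side");pickle.dump(f,open("w5.pkl","wb"))
pickle.dump(s,open("s5.pkl","wb"))
```

```text
t 8.00 tcp [ 0.433   0.3182 -0.0405] x [-0.645  0.764 -0.004] z [ 0.006  0.    -1.   ] yawx 2.272 F [ 0.7 -0.4 -1.2] w 0.0534 q [-0.74  0.59 -0.02  2.04  0.03  0.51  1.49]
```

The handset is gripped (width 0.0534). I'll fix its pose in the wrist-camera frame, which is independent of the TCP offset, then lift it and move beside the cradle.

Run:
```python
from h import *
import pickle
f=pickle.load(open("w5.pkl","rb")); o,M=st()
pz=proj(f,[.3863,.2781,.026]); print(pz)
g=cv2.cvtColor(f["img"],cv2.COLOR_RGB2GRAY); u,v=pz.round().astype(int)
y0,x0=max(v-40,0),u-40; w=g[y0:v+40,x0:u+40]
_,b=cv2.threshold(w,0,255,cv2.THRESH_OTSU)
n,l,s,c=cv2.connectedComponentsWithStats(b)
for i in range(1,n):
    if s[i,4]>50: print(s[i],c[i]+[x0,y0],onz(f,*(c[i]+[x0,y0]),.026))
```

```text
t 8.10 tcp [ 0.433   0.3182 -0.0405] x [-0.645  0.764 -0.004] z [ 0.006 -0.    -1.   ] yawx 2.272 F [-0.6 -1.1  0.3] w 0.0535 q [-0.74  0.59 -0.02  2.04  0.03  0.51  1.49]
[321.68079759 134.21575496]
[ 30  27  29  30 680] [326.03676471 135.78529412] [0.38587259 0.27922655 0.026     ]
```

{"name": "send_rows", "arguments": {"motion": [{"dp":[0,0,0.025],"rot":[0,0,0],"grip":0.045},{"dp":[0,0,0.05],"rot":[0,0,0],"grip":0.045},{"dp":[0,0,0.05],"rot":[0,0,0],"grip":0.045},{"dp":[0.01,-0.01,0.04],"rot":[0,0,-0.06],"grip":0.045},{"dp":[0.022,-0.02,0.01],"rot":[0,0,-0.12],"grip":0.045},{"dp":[0.022,-0.02,0],"rot":[0,0,-0.12],"grip":0.045},{"dp":[0.022,-0.02,0],"rot":[0,0,-0.12],"grip":0.045},{"dp":[0.022,-0.02,0],"rot":[0,0,-0.12],"grip":0.045},{"dp":[0.022,-0.02,0],"rot":[0,0,-0.12],"grip":0.045},{"dp":[0.022,-0.02,0],"rot":[0,0,-0.12],"grip":0.045},{"dp":[0.022,-0.02,0],"rot":[0,0,-0.12],"grip":0.045},{"dp":[0.01,-0.01,0],"rot":[0,0,-0.1],"grip":0.045},{"dp":[0,0,0],"rot":[0,0,0],"grip":0.045}]}}

```text
clock: 9.72
tcp_pos: [0.6026, 0.15, 0.1328]
orientation: [-2.55, -1.828, 0.015]
contact_force: [-0.7, 0.0, -2.6]
grip_width: 0.0535
```

Run:
```python
from h import *
import pickle
o,M=st(); f=imaging.grab_frame("wrist"); pickle.dump(f,open("w6.pkl","wb")); save("w6.png",f["img"])
```

```text
t 9.72 tcp [0.6026 0.15   0.1328] x [ 0.321  0.947 -0.005] z [-0.01  -0.002 -1.   ] yawx 1.244 F [-0.7  0.  -2.6] w 0.0535 q [-0.54  0.46  0.27  1.75 -0.15  0.95  1.03]
```

View pics/w6.png

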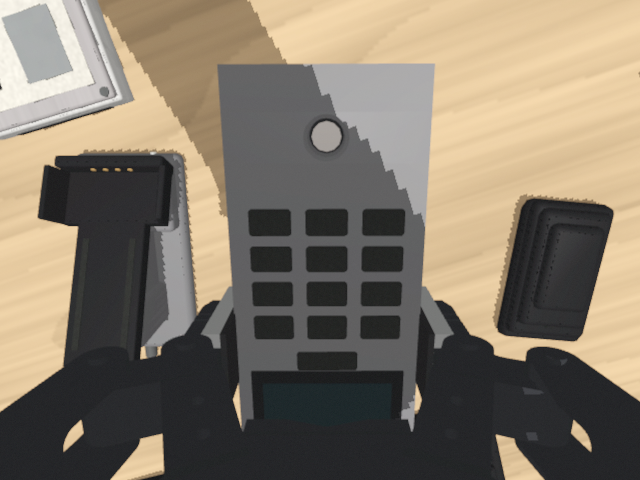

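The handset is held, its hole again at (326,136). The cradle is at left: its foot stop is near (110,162), its contacts are on a line at y≈170, and the back rest edges run from (78,228) and (150,228) downward. The mouse is at right. I need one enhanced crop of the cradle.

Run:
```python
from h import *
import pickle
f=pickle.load(open("w6.pkl","rb")); im=f["img"][140:380,20:220].astype(float)/255
im=(np.clip(im,0,1)**0.4*255).astype(np.uint8); a=cv2.resize(im,(500,600),interpolation=cv2.INTER_CUBIC)
t=pickle.load(open("top.pkl","rb")); im=t["img"][174:234,281:331].astype(float)/255
b=cv2.resize((im**0.5*255).astype(np.uint8),(300,360),interpolation=cv2.INTER_CUBIC); b=np.vstack([b,np.zeros((240,300,3),np.uint8)])
save("w6c.png",np.hstack([a,b]))
```

```text
(no output)
```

View pics/w6c.png

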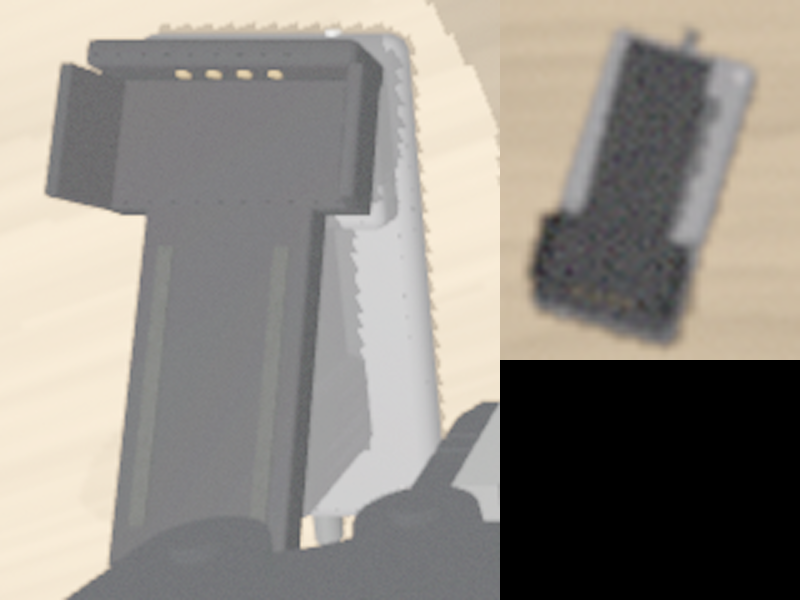

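The enhanced crop clearly shows the left cheek's foot (127,82)-(112,210), its top edge (65,65)-(47,192) and the bed's end line at y≈212. The back rest starts at (147,213) and (312,212), all in crop pixels. I'll cast these onto their known heights and fit the cradle's place and yaw.

```bash
cat > cr.py <<'E'
from h import *
import pickle
a=np.radians(25)
f=pickle.load(open("w6.pkl","rb"))
F=[((127,82),(0,-.030,0)),((112,210),(.035,-.030,0)),((147,213),(.035,-.022,0)),((312,212),(.035,.022,0)),((65,65),(0,-.034,.016)),((47,192),(.035,-.034,.016))]
P=[];Q=[]
for (u,v),(x,y,z) in F:
    h=.028+x*np.sin(a)+z*np.cos(a); P.append([x*np.cos(a)-z*np.sin(a),y]); Q.append(onz(f,20+u/2.5,140+v/2.5,h)[:2])
P=np.array(P);Q=np.array(Q)
pc,qc=P.mean(0),Q.mean(0); H=(P-pc).T@(Q-qc); th=np.arctan2(H[0,1]-H[1,0],H[0,0]+H[1,1])
r=lambda t:np.array([[np.cos(t),-np.sin(t)],[np.sin(t),np.cos(t)]])
def seat(th=th):
    S=np.eye(4); S[:3,:3]=R.from_euler("zy",[th,-a]).as_matrix(); S[:2,3]=qc-r(th)@pc; S[2,3]=.028; return S
if __name__=="__main__":
    print("yaw",th,"org",seat()[:3,3]); print((Q-qc-(P-pc)@r(th).T)@r(th)*1e3)
    # back rest lines: yaw by casting on the bed plane
    S=seat(); 
    def onbed(u,v):
        c,d=ray(f,20+u/2.5,140+v/2.5); n=S[:3,2]; return S[:3,:3].T@(c+d*((S[:3,3]-c)@n)/(d@n)-S[:3,3])
    for q in[(147,215),(112,560),(312,213),(275,545),(343,208),(348,65),(225,80)]: print(q,onbed(*q).round(4))
    t=pickle.load(open("top.pkl","rb"))
    for x,y,z in[(.035,-.022,0),(.035,.022,0),(.125,-.022,0),(.125,.022,0),(0,0,.0)]:
        p=proj(t,S[:3,:3]@[x,y,z]+S[:3,3]); print("top crop",((p-[281,174])*6+[500,0]).round(0))
    # handset in camera frame, from w5 (on the desk)
    g=pickle.load(open("w5.pkl","rb")); ps=.701; ux=np.array([np.cos(ps),np.sin(ps),0]); 
    hole=onz(g,326,135.8,.026); org=hole+.052*ux-[0,0,.026]
    Hw=np.eye(4); Hw[:3,:3]=R.from_euler("z",ps).as_matrix(); Hw[:3,3]=org
    C=np.eye(4); C[:3,:3]=g["R"]; C[:3,3]=g["t"]; np.save("Hc.npy",C@Hw); np.save("S.npy",S)
    D=np.eye(4); D[:3,:3]=f["R"]; D[:3,3]=f["t"]; print("handset now",(np.linalg.inv(D)@C@Hw).round(4))
E
python3 cr.py
```

```text
yaw -0.3173968625299206 org [0.52726476 0.02543457 0.028     ]
[[-0.21596301  0.73240087]
 [-0.20871151  0.3502761 ]
 [ 0.67496399  1.42353755]
 [ 0.76366789  0.81565076]
 [ 0.51375937 -1.57425227]
 [-1.52771674 -1.74761302]]
(147, 215) [ 0.0361 -0.0218  0.    ]
(112, 560) [ 0.1245 -0.0205  0.    ]
(312, 213) [0.0358 0.0253 0.    ]
(275, 545) [0.1192 0.0234 0.    ]
(343, 208) [0.0345 0.0338 0.    ]
(348, 65) [-0.0039  0.0318 -0.    ]
(225, 80) [-0.0006 -0.0033  0.    ]
top crop [666. 236.]
top crop [579. 211.]
top crop [718.  58.]
top crop [630.  32.]
top crop [602. 291.]
handset now [[ 0.947   0.3208  0.0135  0.594 ]
 [-0.3208  0.9471 -0.0034  0.1537]
 [-0.0139 -0.0011  0.9999  0.1734]
 [ 0.      0.      0.      1.    ]]
```

{"name": "send_rows", "arguments": {"motion": [{"dp":[-0.0037,-0.0238,0.003],"rot":[-0.0234,-0.0713,0.002],"grip":0.045},{"dp":[-0.0037,-0.0238,0.003],"rot":[-0.0234,-0.0713,0.002],"grip":0.045},{"dp":[-0.0037,-0.0238,0],"rot":[-0.0234,-0.0713,0.002],"grip":0.045},{"dp":[-0.0037,-0.0238,0],"rot":[-0.0234,-0.0713,0.002],"grip":0.045},{"dp":[-0.0037,-0.0238,0],"rot":[-0.0234,-0.0713,0.002],"grip":0.045},{"dp":[-0.0037,-0.0238,0],"rot":[-0.0234,-0.0713,0.002],"grip":0.045},{"dp":[0,0,0],"rot":[0,0,0],"grip":0.045}]}}

```text
clock: 10.65
tcp_pos: [0.5708, 0.0135, 0.1355]
orientation: [2.208, 1.653, 0.361]
contact_force: [-0.2, 1.4, -3.3]
grip_width: 0.0532
```

```bash
cat > go.py <<'E'
from h import *
import sys
# where the held handset is, and the step of the tool to bring it to seat-frame (x,y,z)
S=np.load("S.npy"); Hc=np.load("Hc.npy"); o,M=st(); f=imaging.grab_frame("wrist")
C=np.eye(4); C[:3,:3]=f["R"]; C[:3,3]=f["t"]; H=np.linalg.inv(C)@Hc; L=np.linalg.inv(S)@H
print("in seat mm",(L[:3,3]*1e3).round(1),"rot",R.from_matrix(L[:3,:3]).as_rotvec().round(3))
print("handset-tcp in tool",(M.T@(H[:3,3]-o["tcp_pos"])).round(4))
if len(sys.argv)>3:
    T=S.copy(); T[:3,3]=(S@np.r_[[float(v) for v in sys.argv[1:4]],1])[:3]; D=T@np.linalg.inv(H); rv=R.from_matrix(D[:3,:3]).as_rotvec()
    p=np.r_[o["tcp_pos"],1]; print("dp",((D@p)[:3]-p[:3]).round(4),"rot",rv.round(4))
g=cv2.cvtColor(f["img"],cv2.COLOR_RGB2GRAY); n,l,s,c=cv2.connectedComponentsWithStats((g[96:176,286:366]>120).astype(np.uint8))
print([ (c[i]+[286,96]).round(1).tolist() for i in range(1,n) if 300<s[i,4]<1500])
E
python3 go.py .080 .0005 .045
```

```text
t 10.65 tcp [0.5708 0.0135 0.1355] x [ 0.284  0.959 -0.01 ] z [ 0.409 -0.13  -0.903] yawx 1.283 F [-0.2  1.4 -3.3] w 0.0532 q [-0.76  0.21  0.53  2.24  0.36  0.35  0.72]
in seat mm [ 74.2  20.1 119. ] rot [-0.124 -0.021  0.061]
handset-tcp in tool [ 0.0005 -0.009  -0.0405]
dp [ 0.0313 -0.016  -0.0676] rot [ 0.1386 -0.0186 -0.0022]
[[326.0, 135.7]]
```

The seat frame used extrinsic Euler angles where it should be intrinsic. I fix that and recompute.

```bash
sed -i 's/"zy"/"ZY"/' cr.py; python3 cr.py; python3 go.py .080 .0005 .045
```

```text
yaw -0.3173968625299206 org [0.52726476 0.02543457 0.028     ]
[[-0.21596301  0.73240087]
 [-0.20871151  0.3502761 ]
 [ 0.67496399  1.42353755]
 [ 0.76366789  0.81565076]
 [ 0.51375937 -1.57425227]
 [-1.52771674 -1.74761302]]
(147, 215) [ 0.0362 -0.0204  0.    ]
(112, 560) [ 0.1232 -0.0205  0.    ]
(312, 213) [0.036 0.023 0.   ]
(275, 545) [0.1198 0.0197 0.    ]
(343, 208) [0.0348 0.031  0.    ]
(348, 65) [-0.0044  0.0298  0.    ]
(225, 80) [-0.0005 -0.003   0.    ]
top crop [664. 235.]
top crop [577. 211.]
top crop [710.  56.]
top crop [622.  31.]
top crop [602. 291.]
handset now [[ 0.947   0.3208  0.0135  0.594 ]
 [-0.3208  0.9471 -0.0034  0.1537]
 [-0.0139 -0.0011  0.9999  0.1734]
 [ 0.      0.      0.      1.    ]]
t 10.70 tcp [0.5725 0.0149 0.1364] x [ 0.282  0.959 -0.008] z [ 0.411 -0.128 -0.903] yawx 1.284 F [-0.6  0.8 -2.6] w 0.0533 q [-0.76  0.22  0.53  2.24  0.36  0.36  0.72]
in seat mm [ 78.3   4.  119.1] rot [ 0.01  -0.004  0.032]
handset-tcp in tool [ 0.0005 -0.009  -0.0405]
dp [ 0.0298 -0.0142 -0.0666] rot [ 0.0052  0.0021 -0.0328]
[[326.0, 135.7]]
```

{"name": "send_rows", "arguments": {"motion": [{"dp":[0.0075,-0.0037,-0.0167],"rot":[0.0013,0.0005,-0.01],"grip":0.045},{"dp":[0.0075,-0.0037,-0.0167],"rot":[0.0013,0.0005,-0.01],"grip":0.045},{"dp":[0.0075,-0.0037,-0.0167],"rot":[0.0013,0.0005,-0.01],"grip":0.045},{"dp":[0.0075,-0.0037,-0.0167],"rot":[0.0013,0.0005,-0.01],"grip":0.045},{"dp":[0,0,0],"rot":[0,0,0],"grip":0.045}]}}

```text
clock: 11.38
tcp_pos: [0.6107, 0.0095, 0.0703]
orientation: [2.234, 1.621, 0.369]
contact_force: [-0.0, -0.4, -3.1]
grip_width: 0.0534
```

```bash
python3 go.py .080 0 .006
```

```text
t 11.38 tcp [0.6107 0.0095 0.0703] x [0.309 0.951 0.003] z [ 0.409 -0.13  -0.903] yawx 1.256 F [-0.  -0.4 -3.1] w 0.0534 q [-0.63  0.4   0.45  2.2   0.28  0.2   0.75]
in seat mm [84.9 11.3 43.2] rot [ 0.008 -0.003  0.001]
handset-tcp in tool [ 0.0005 -0.0091 -0.0405]
dp [ 0.007  -0.0145 -0.0358] rot [-0.0054  0.0049 -0.0047]
[[326.0, 135.6]]
```

{"name": "send_rows", "arguments": {"motion": [{"dp":[0.001,-0.0075,0],"rot":[-0.0027,0.0025,-0.0047],"grip":0.045},{"dp":[0.001,-0.007,-0.01],"rot":[-0.0027,0.0025,-0.005],"grip":0.045},{"dp":[0,0,0],"rot":[0,0,0],"grip":0.045}]}}

```text
clock: 11.8
tcp_pos: [0.6139, -0.0046, 0.0622]
orientation: [2.238, 1.612, 0.361]
contact_force: [0.3, -0.8, -2.5]
grip_width: 0.0531
```

```bash
python3 go.py .080 0 .006
```

```text
t 11.80 tcp [ 0.6139 -0.0046  0.0622] x [ 0.318  0.948 -0.002] z [ 0.406 -0.138 -0.903] yawx 1.248 F [ 0.3 -0.8 -2.5] w 0.0531 q [-0.59  0.42  0.43  2.2   0.3   0.18  0.75]
in seat mm [88.2 -0.8 32.7] rot [ 0.    -0.002 -0.004]
handset-tcp in tool [ 0.0005 -0.009  -0.0405]
dp [ 0.0038 -0.0004 -0.0277] rot [-0.0013  0.0028  0.004 ]
[[326.0, 135.6]]
```

Joint 6 reads 0.18 against a limit of 0.17, so I'll ease the tilt by about 6° and let the bed square the handset up. The pads allow it to pivot.

{"name": "send_rows", "arguments": {"motion": [{"dp":[0,0,-0.002],"rot":[0.011,0.033,0],"grip":0.045},{"dp":[0,0,-0.006],"rot":[0.011,0.033,0],"grip":0.045},{"dp":[0,0,-0.006],"rot":[0.011,0.033,0],"grip":0.045},{"dp":[0,0,0],"rot":[0,0,0],"grip":0.045}]}}

```text
clock: 12.35
tcp_pos: [0.6143, -0.0036, 0.0489]
orientation: [2.315, 1.669, 0.284]
contact_force: [0.4, 0.0, -3.2]
grip_width: 0.0527
```

```bash
python3 go.py .080 0 .006
```

```text
t 12.35 tcp [ 0.6143 -0.0036  0.0489] x [ 0.316  0.949 -0.   ] z [ 0.314 -0.105 -0.944] yawx 1.249 F [ 0.4  0.  -3.2] w 0.0527 q [-0.38  0.44  0.23  2.11  0.21  0.31  0.87]
in seat mm [86.8  0.2 21.4] rot [ 0.002  0.104 -0.004]
handset-tcp in tool [ 0.0005 -0.0092 -0.0405]
dp [ 0.0036 -0.0014 -0.0144] rot [-0.036  -0.0974  0.0026]
[[325.9, 135.7]]
```

{"name": "send_rows", "arguments": {"motion": [{"dp":[0.0007,-0.0003,-0.0052],"rot":[-0.006,-0.016,0.0005],"grip":0.045},{"dp":[0.0007,-0.0003,-0.0052],"rot":[-0.006,-0.016,0.0005],"grip":0.045},{"dp":[0.0007,-0.0003,-0.0052],"rot":[-0.006,-0.016,0.0005],"grip":0.045},{"dp":[0,0,0],"rot":[0,0,0],"grip":0.045}]}}

```text
clock: 12.9
tcp_pos: [0.6144, -0.0032, 0.0322]
orientation: [2.27, 1.646, 0.323]
contact_force: [0.0, -0.6, -3.6]
grip_width: 0.0533
```

```bash
python3 go.py .076 0 .003
```

```text
t 12.90 tcp [ 0.6144 -0.0032  0.0322] x [ 0.312  0.95  -0.003] z [ 0.362 -0.122 -0.924] yawx 1.254 F [ 0.  -0.6 -3.6] w 0.0533 q [-0.48  0.47  0.33  2.17  0.27  0.19  0.78]
in seat mm [77.5  0.6  5.9] rot [0.001 0.049 0.001]
handset-tcp in tool [ 0.0005 -0.0091 -0.0405]
dp [ 0.0012 -0.0011 -0.0021] rot [-0.0157 -0.0462 -0.0018]
[[326.0, 135.6]]
```

{"name": "send_rows", "arguments": {"motion": [{"dp":[0.0012,-0.0004,-0.0027],"rot":[0,0,0],"grip":0.045},{"dp":[0.0008,-0.0003,-0.0018],"rot":[0,0,0],"grip":0.045},{"dp":[0,0,0],"rot":[0,0,0],"grip":0.045}], "grip_force": 25}}

```text
clock: 13.32
tcp_pos: [0.6166, -0.0031, 0.0286]
orientation: [2.27, 1.646, 0.325]
contact_force: [-2.1, 0.6, -1.1]
grip_width: 0.0527
```

```bash
python3 go.py .070 0 .0
```

```text
t 13.32 tcp [ 0.6166 -0.0031  0.0286] x [ 0.311  0.95  -0.002] z [ 0.363 -0.121 -0.924] yawx 1.254 F [-2.1  0.6 -1.1] w 0.0527 q [-0.47  0.48  0.32  2.16  0.29  0.18  0.77]
in seat mm [78.   1.3  1.8] rot [0.003 0.048 0.001]
handset-tcp in tool [ 0.0005 -0.0091 -0.0405]
dp [-0.005   0.0002 -0.0038] rot [-0.0168 -0.0454 -0.0023]
[[326.4, 135.5]]
```

{"name": "send_rows", "arguments": {"motion": [{"dp":[-0.003,0.0,-0.0025],"rot":[0,0,0],"grip":0.045},{"dp":[-0.0025,0.001,-0.002],"rot":[0,0,0],"grip":0.045},{"dp":[0,0,0],"rot":[0,0,0],"grip":0.045}]}}

```text
clock: 13.75
tcp_pos: [0.6175, -0.0031, 0.0286]
orientation: [2.267, 1.638, 0.34]
contact_force: [-3.6, 1.6, -1.1]
grip_width: 0.0532
```

```bash
python3 go.py .070 0 .0
```

```text
t 13.75 tcp [ 0.6175 -0.0031  0.0286] x [0.313 0.95  0.004] z [ 0.374 -0.12  -0.919] yawx 1.252 F [-3.6  1.6 -1.1] w 0.0532 q [-0.45  0.48  0.29  2.17  0.41  0.17  0.65]
in seat mm [78.2  1.4  1.4] rot [ 0.007  0.037 -0.003]
handset-tcp in tool [ 0.0005 -0.0091 -0.0405]
dp [-0.0059  0.0002 -0.0038] rot [-0.019  -0.0328 -0.0005]
[[326.4, 135.5]]
```

Joint 6 is at its limit at this tilt. The handset already lies almost flat on the bed, 8 mm short of the stop. I'll let go here, regrip with a steeper tool and drag it home.

{"name": "send_rows", "arguments": {"motion": [{"dp":[0,0,0],"rot":[0,0,0],"grip":0.064},{"dp":[0,0,0],"rot":[0,0,0],"grip":0.064},{"dp":[0,0,0],"rot":[0.02,0.06,0],"grip":0.064},{"dp":[-0.003,0.001,-0.001],"rot":[0.02,0.06,0],"grip":0.064},{"dp":[-0.003,0.001,0],"rot":[0.02,0.06,0],"grip":0.064},{"dp":[0,0,0],"rot":[0,0,0],"grip":0.064}]}}

```text
clock: 14.55
tcp_pos: [0.6121, 0.0003, 0.0272]
orientation: [2.405, 1.741, 0.19]
contact_force: [-0.3, 0.1, 1.3]
grip_width: 0.064
```

```bash
cat > look.py <<'E'
from h import *
import sys
# handset pose from its hole in the wrist view, on the face plane of a seated handset (seat z=.026)
S=np.load("S.npy"); o,M=st(); f=imaging.grab_frame("wrist"); g=cv2.cvtColor(f["img"],cv2.COLOR_RGB2GRAY)
def onface(u,v,z=.026):
    c,d=ray(f,u,v); n=S[:3,2]; return S[:3,:3].T@(c+d*((S[:3,3]-c)@n+z)/(d@n)-S[:3,3])
p=proj(f,(S@[.018,0,.026,1])[:3]); print("pred home hole px",p.round(1))
u,v=p.round().astype(int); y0,x0=max(v-60,0),u-60; w=g[y0:v+60,x0:u+60]
for th in(100,115,130,145):
    n,l,s,c=cv2.connectedComponentsWithStats((w>th).astype(np.uint8))
    for i in range(1,n):
        if 200<s[i,4]<2000 and .75<s[i,2]/s[i,3]<1.33: print(th,s[i,2:],(c[i]+[x0,y0]).round(1),"seat mm",(onface(*(c[i]+[x0,y0]))*1e3).round(1))
if len(sys.argv)>1: save(sys.argv[1],f["img"])
print("tcp in seat",(np.linalg.inv(S)@np.r_[o["tcp_pos"],1])[:3].round(4))
E
python3 look.py
```

```text
t 14.55 tcp [6.121e-01 3.000e-04 2.720e-02] x [0.312 0.95  0.006] z [ 0.199 -0.06  -0.978] yawx 1.254 F [-0.3  0.1  1.3] w 0.0640 q [-0.12  0.49 -0.04  2.01  0.25  0.46  0.88]
pred home hole px [316.7  86.5]
100 [ 28  26 568] [321.5 119.9] seat mm [27.7  1.4 26. ]
115 [ 26  26 540] [321.5 120.1] seat mm [27.8  1.4 26. ]
130 [ 26  26 524] [321.5 119.9] seat mm [27.7  1.4 26. ]
145 [ 26  24 488] [321.5 120. ] seat mm [27.7  1.4 26. ]
tcp in seat [ 0.0798  0.0026 -0.0381]
```

{"name": "send_rows", "arguments": {"motion": [{"dp":[0,0,0],"rot":[0,0,0],"grip":0.045},{"dp":[0,0,0],"rot":[0,0,0],"grip":0.045},{"dp":[-0.0034,0.0008,-0.0017],"rot":[0,0,0],"grip":0.045},{"dp":[-0.0034,0.0008,-0.0017],"rot":[0,0,0],"grip":0.045},{"dp":[0,0,0],"rot":[0,0,0],"grip":0.045}]}}

```text
clock: 15.22
tcp_pos: [0.604, 0.0027, 0.0233]
orientation: [2.4, 1.743, 0.191]
contact_force: [1.6, -1.3, 1.3]
grip_width: 0.0533
```

```bash
python3 look.py
```

```text
t 15.22 tcp [0.604  0.0027 0.0233] x [0.309 0.951 0.004] z [ 0.202 -0.062 -0.977] yawx 1.257 F [ 1.6 -1.3  1.3] w 0.0533 q [-0.14  0.49 -0.03  2.04  0.26  0.44  0.86]
pred home hole px [318.1 119.1]
100 [ 27  27 575] [325.2 124.3] seat mm [19.5  2.1 26. ]
115 [ 27  26 547] [325.3 124.3] seat mm [19.5  2.1 26. ]
130 [ 27  25 526] [325.2 124.3] seat mm [19.5  2.1 26. ]
145 [ 25  25 498] [325.1 124.1] seat mm [19.5  2.1 26. ]
tcp in seat [ 0.0705  0.0023 -0.038 ]
```

{"name": "send_rows", "arguments": {"motion": [{"dp":[-0.0022,-0.0006,-0.0009],"rot":[0,0,0],"grip":0.045},{"dp":[0,0,0],"rot":[0,0,0],"grip":0.045}]}}

```text
clock: 15.52
tcp_pos: [0.604, 0.0027, 0.0236]
orientation: [2.398, 1.741, 0.197]
contact_force: [0.5, -0.7, 0.7]
grip_width: 0.0539
```

{"name": "send_rows", "arguments": {"motion": [{"dp":[-0.0025,-0.0002,-0.0012],"rot":[0,0,0],"grip":0.045},{"dp":[0,0,0],"rot":[0,0,0],"grip":0.045}]}}

```text
clock: 15.78
tcp_pos: [0.6041, 0.0027, 0.0239]
orientation: [2.396, 1.739, 0.204]
contact_force: [1.1, -0.0, 1.9]
grip_width: 0.0533
```

```bash
python3 look.py
```

```text
t 15.78 tcp [0.6041 0.0027 0.0239] x [0.309 0.951 0.009] z [ 0.211 -0.06  -0.976] yawx 1.256 F [ 1.1 -0.   1.9] w 0.0533 q [-0.14  0.49 -0.03  2.04  0.27  0.43  0.86]
pred home hole px [318.5 119.6]
100 [ 27  27 574] [325.1 124.2] seat mm [19.3  1.9 26. ]
115 [ 27  26 554] [325.1 124.1] seat mm [19.3  2.  26. ]
130 [ 27  25 528] [325.1 124.2] seat mm [19.3  1.9 26. ]
145 [ 25  25 499] [325.1 124.1] seat mm [19.3  1.9 26. ]
tcp in seat [ 0.0709  0.0024 -0.0376]
```

Run:
```python
from h import *
f=imaging.grab_frame("wrist"); im=f["img"][0:300,160:480]
im=((im/255.)**0.45*255).astype(np.uint8); save("w7.png",cv2.resize(im,(640,600),interpolation=cv2.INTER_CUBIC))
S=np.load("S.npy")
for q in[(0,-.03,0),(0,.03,0),(0,-.03,.012),(0,.03,.012),(-.008,0,.012),(0,-.027,.026),(0,.027,.026)]: print(q,((proj(f,(S@[*q,1])[:3])-[160,0])*2).round(0))
```

```text
(0, -0.03, 0) [148. 168.]
(0, 0.03, 0) [488. 168.]
(0, -0.03, 0.012) [133. 145.]
(0, 0.03, 0.012) [502. 146.]
(-0.008, 0, 0.012) [318.  96.]
(0, -0.027, 0.026) [132. 114.]
(0, 0.027, 0.026) [501. 115.]
```

View pics/w7.png

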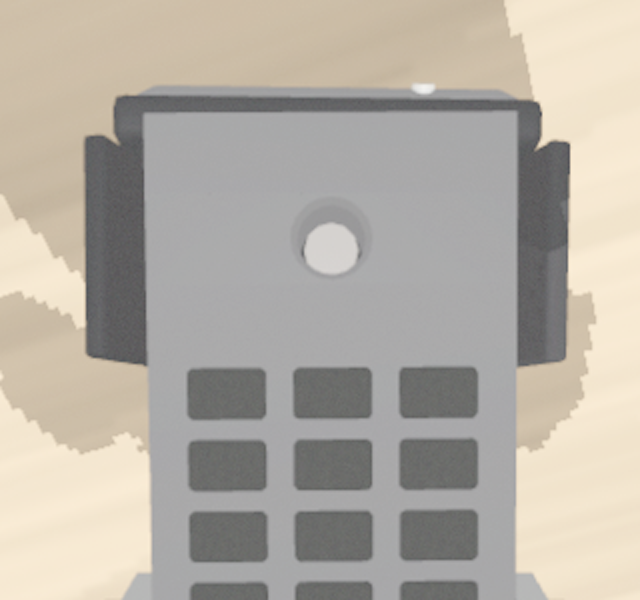

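The crop shows the handset's foot edge at crop y=112 (home predicts 114), the stop's outer edge at 97 (predicted 96), and the handset centred between the cheeks. It is home. I note that the bright blob is the button cap; the hole's mouth is at full px (325.5,118.5). Now I let go and back off.

{"name": "send_rows", "arguments": {"motion": [{"dp":[0,0,0],"rot":[0,0,0],"grip":0.066},{"dp":[0,0,0],"rot":[0,0,0],"grip":0.066},{"dp":[-0.003,0.001,0.014],"rot":[0,0,0],"grip":0.066},{"dp":[-0.006,0.002,0.028],"rot":[0,0,0],"grip":0.07},{"dp":[-0.009,0.002,0.04],"rot":[0,0,0],"grip":0.07},{"dp":[0,0,0],"rot":[0,0,0],"grip":0.07}]}}

```text
clock: 16.62
tcp_pos: [0.5798, 0.0083, 0.107]
orientation: [2.399, 1.745, 0.192]
contact_force: [-0.4, 0.8, 0.5]
grip_width: 0.0701
```

Run:
```python
from h import *
import pickle
o,M=st(); f=imaging.grab_frame("wrist"); pickle.dump(f,open("w8.pkl","wb")); S=np.load("S.npy")
im=((f["img"]/255.)**0.45*255).astype(np.uint8); save("w8.png",im)
for q in[(.018,0,.026),(0,-.027,.026),(0,.027,.026),(.14,-.027,.026),(.14,.027,.026),(-.008,0,.012)]: print(q,proj(f,(S@[*q,1])[:3]).round(1))
```

```text
t 16.62 tcp [0.5798 0.0083 0.107 ] x [0.307 0.952 0.005] z [ 0.202 -0.06  -0.977] yawx 1.258 F [-0.4  0.8  0.5] w 0.0701 q [-0.12  0.33 -0.07  2.04  0.22  0.6   0.9 ]
(0.018, 0, 0.026) [325.4 131.8]
(0, -0.027, 0.026) [270.7  94.8]
(0, 0.027, 0.026) [380.1  95.2]
(0.14, -0.027, 0.026) [271.6 374.8]
(0.14, 0.027, 0.026) [378.2 374.7]
(-0.008, 0, 0.012) [325.4  87.1]
```

View pics/w8.png

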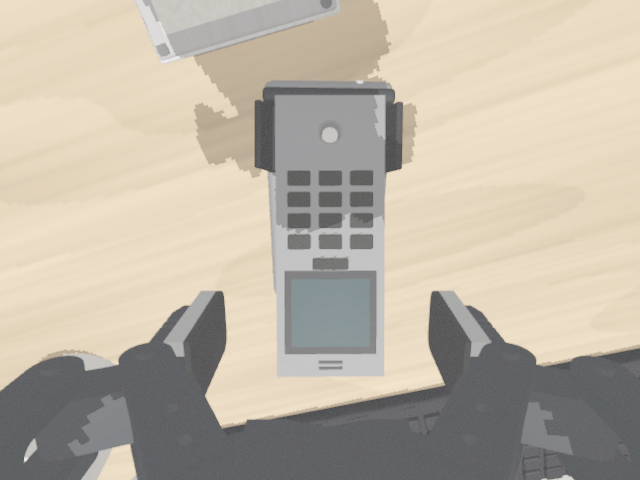

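The handset lies flat and home. Its corners (274,95), (386,95), (277,376) and (384,376) match the home prediction along the slope, with the seat's y estimate about 2 mm off. Next I work out the true fingertip position in the tool frame for the pin grasp.

Run:
```python
from h import *
import pickle
f=pickle.load(open("w8.pkl","rb")); o,M=st()
for (l,r,w) in[((222,292),(430,292),.0701)]:
    z=f["fx"]*w/(r[0]-l[0]); pc=np.array([((l[0]+r[0])/2-f["cx"])/f["fx"]*z,(l[1]-f["cy"])/f["fy"]*z,z])
    X=np.array(f["R"]).T@(pc-f["t"]); print("tip corner in tool",M.T@(X-o["tcp_pos"]))
cam=-np.array(f["R"]).T@f["t"]; print("cam in tool",M.T@(cam-o["tcp_pos"]),"axis",M.T@np.array(f["R"])[2])
S=np.load("S.npy"); S[:3,3]+=.002*S[:3,1]; np.save("S.npy",S); print("hole",(S@[.018,0,.026,1])[:3])
```

```text
t 16.68 tcp [0.5788 0.008  0.1053] x [0.308 0.952 0.003] z [ 0.2   -0.061 -0.978] yawx 1.258 F [-0.5  0.3 -1.1] w 0.0700 q [-0.12  0.33 -0.07  2.04  0.22  0.6   0.9 ]
tip corner in tool [ 0.0008407  -0.00797837 -0.04877528]
cam in tool [ 0.00092053 -0.06514394 -0.18260901] axis [0.00157722 0.26329977 0.96471278]
hole [0.53294842 0.02567263 0.05917113]
```

{"name": "send_rows", "arguments": {"motion": [{"dp":[0,0,0.03],"rot":[0.031,0.1,0],"grip":0.07},{"dp":[0,0,0.025],"rot":[0.031,0.1,0],"grip":0.06},{"dp":[-0.018,-0.04,0],"rot":[0,0,-0.127],"grip":0.05},{"dp":[-0.018,-0.04,0],"rot":[0,0,-0.127],"grip":0.05},{"dp":[-0.018,-0.04,0],"rot":[0,0,-0.127],"grip":0.05},{"dp":[-0.018,-0.04,0],"rot":[0,0,-0.127],"grip":0.05},{"dp":[-0.018,-0.04,0],"rot":[0,0,-0.127],"grip":0.05},{"dp":[-0.018,-0.04,0],"rot":[0,0,-0.127],"grip":0.05},{"dp":[0,0,0],"rot":[0,0,0],"grip":0.05}]}}

```text
clock: 17.8
tcp_pos: [0.4584, -0.2373, 0.1533]
orientation: [-3.036, -0.733, 0.018]
contact_force: [-0.2, 0.1, -0.6]
grip_width: 0.05
```

Run:
```python
from h import *
import pickle
o,M=st(); f=imaging.grab_frame("wrist"); pickle.dump(f,open("w9.pkl","wb"))
p=proj(f,[.472,-.2365,.125]); q=proj(f,[.472,-.2365,.059]); print("pred top",p,"collar",q, "block c",proj(f,[.4888,-.2725,.055]))
h=cv2.cvtColor(f["img"],cv2.COLOR_RGB2HSV)
# brown block contour
m=((h[...,0]<14)&(h[...,1]>90)&(h[...,2]>50)&(h[...,2]<190)).astype(np.uint8)
n,l,s,c=cv2.connectedComponentsWithStats(cv2.morphologyEx(m,cv2.MORPH_OPEN,np.ones((5,5)))); 
for i in range(1,n):
    if s[i,4]>1500: print(s[i],c[i].round())
save("w9.png",f["img"])
```

```text
t 17.80 tcp [ 0.4584 -0.2373  0.1533] x [ 0.89   0.456 -0.007] z [-0.016  0.015 -1.   ] yawx 0.474 F [-0.2  0.1 -0.6] w 0.0500 q [ 0.26  0.27  0.12  1.96 -0.05  0.93  0.88]
pred top [350.71138312 262.94661916] collar [345.99954946 232.35555623] block c [343.06130816 286.21133549]
[ 312  187   77  143 7134] [349. 249.]
```

View pics/w9.png

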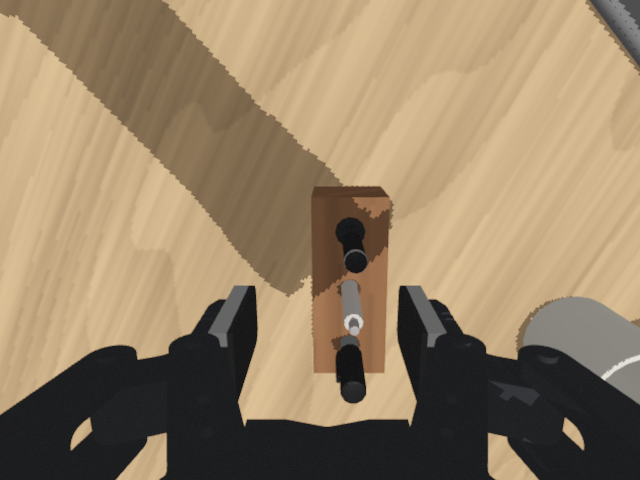

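The pin is the collared one, with its collar at (350,232) and handle top at (355,261); the pen is at (352,322) and the marker at (352,390). I cast rays for its place.

Run:
```python
from h import *
import pickle
f=pickle.load(open("w9.pkl","rb")); o,M=st()
a=onz(f,350,232,.058); b=onz(f,355,261,.125); print(a,b)
for X in (a,b): print((M.T@(X-o["tcp_pos"])).round(4))
c=[onz(f,u,v,.055) for u,v in[(312,196),(388,198),(384,373),(314,373)]]; e=(c[3]+c[2]-c[0]-c[1])/2; print("row dir angle",np.arctan2(e[1],e[0]),"-> jaw",np.arctan2(e[1],e[0])+np.pi/2)
```

```text
t 17.85 tcp [ 0.4596 -0.2351  0.1532] x [ 0.888  0.46  -0.006] z [-0.015  0.016 -1.   ] yawx 0.478 F [-0.1 -0.1 -0.3] w 0.0499 q [ 0.26  0.27  0.12  1.96 -0.05  0.93  0.88]
[ 0.47441128 -0.23526082  0.058     ] [ 0.47347339 -0.23455564  0.125     ]
[0.0137 0.009  0.0949]
[0.0128 0.0065 0.028 ]
row dir angle -1.089757093265303 -> jaw 0.48103923352959366
```

{"name": "send_rows", "arguments": {"motion": [{"dp":[0.0125,0.0025,0],"rot":[-0.016,-0.015,0.003],"grip":0.05},{"dp":[0,0,-0.02],"rot":[0,0,0],"grip":0.05},{"dp":[0,0,-0.03],"rot":[0,0,0],"grip":0.05},{"dp":[0,0,-0.01],"rot":[0,0,0],"grip":0.05},{"dp":[0,0,0],"rot":[0,0,0],"grip":0.05}]}}

```text
clock: 18.48
tcp_pos: [0.4785, -0.2246, 0.091]
orientation: [3.045, 0.772, 0.005]
contact_force: [-0.4, -0.5, 0.9]
grip_width: 0.05
```

Run:
```python
from h import *
o,M=st(); print((M.T@(np.array([.474,-.235,.06])-o["tcp_pos"])).round(4))
```

```text
t 18.48 tcp [ 0.4785 -0.2246  0.091 ] x [0.879 0.476 0.003] z [ 0.003  0.    -1.   ] yawx 0.496 F [-0.4 -0.5  0.9] w 0.0500 q [ 0.24  0.36  0.1   2.01 -0.05  0.77  0.87]
[-0.009  0.007  0.031]
```

{"name": "send_rows", "arguments": {"motion": [{"dp":[-0.0065,-0.008,0],"rot":[0,-0.003,-0.012],"grip":0.05},{"dp":[0,0,0],"rot":[0,0,0],"grip":0.05}]}}

```text
clock: 18.73
tcp_pos: [0.4729, -0.2331, 0.0925]
orientation: [3.047, 0.753, 0.014]
contact_force: [-0.8, -0.3, 0.9]
grip_width: 0.0503
```

{"name": "send_rows", "arguments": {"motion": [{"dp":[0,0,-0.02],"rot":[0,0,0],"grip":0.05},{"dp":[0,0,-0.02],"rot":[0,0,0],"grip":0.05},{"dp":[0,0,-0.015],"rot":[0,0,0],"grip":0.05},{"dp":[0,0,0],"rot":[0,0,0],"grip":0.05}]}}

```text
clock: 19.23
tcp_pos: [0.475, -0.235, 0.0392]
orientation: [3.044, 0.749, 0.022]
contact_force: [0.4, 0.7, 0.9]
grip_width: 0.0498
```

Run:
```python
from h import *
o,M=st(); print((M.T@(np.array([.474,-.235,.06])-o["tcp_pos"])).round(4))
```

```text
t 19.23 tcp [ 0.475  -0.235   0.0392] x [0.886 0.464 0.012] z [ 0.015 -0.003 -1.   ] yawx 0.482 F [0.4 0.7 0.9] w 0.0498 q [ 0.27  0.44  0.09  2.05 -0.07  0.64  0.89]
[-0.0006 -0.0003 -0.0208]
```

{"name": "send_rows", "arguments": {"motion": [{"dp":[-0.001,0.001,-0.006],"rot":[0.003,0.013,0],"grip":0.05},{"dp":[-0.001,0.001,-0.004],"rot":[0,0,0],"grip":0.05},{"dp":[0,0,0],"rot":[0,0,0],"grip":0.02},{"dp":[0,0,0],"rot":[0,0,0],"grip":0.005},{"dp":[0,0,0],"rot":[0,0,0],"grip":0.005},{"dp":[0,0,0],"rot":[0,0,0],"grip":0.005}], "grip_force": 50}}

```text
clock: 19.98
tcp_pos: [0.4744, -0.2334, 0.0304]
orientation: [3.049, 0.75, 0.007]
contact_force: [0.1, 0.4, -1.6]
grip_width: 0.0108
```

Run:
```python
from h import *
import pickle
o,M=st(); print((M.T@(np.array([.474,-.235,.01])-o["tcp_pos"])).round(4))
f=imaging.grab_frame("wrist"); pickle.dump(f,open("w10.pkl","wb"))
np.save("tool0.npy",M)
```

```text
t 19.98 tcp [ 0.4744 -0.2334  0.0304] x [0.886 0.464 0.004] z [ 0.005 -0.001 -1.   ] yawx 0.482 F [ 0.1  0.4 -1.6] w 0.0108 q [ 0.27  0.46  0.09  2.04 -0.07  0.64  0.89]
[-0.0011  0.0012  0.0204]
```

The pin is gripped (width 0.0108). I lift it straight out and look for its tip in the wrist view.

{"name": "send_rows", "arguments": {"motion": [{"dp":[0,0,0.015],"rot":[0,0,0],"grip":0.005},{"dp":[0,0,0.025],"rot":[0,0,0],"grip":0.005},{"dp":[0,0,0.03],"rot":[0,0,0],"grip":0.005},{"dp":[0,0,0.03],"rot":[0,0,0],"grip":0.005},{"dp":[0,0,0.02],"rot":[0,0,0],"grip":0.005},{"dp":[0,0,0],"rot":[0,0,0],"grip":0.005}]}}

```text
clock: 20.78
tcp_pos: [0.4743, -0.2338, 0.159]
orientation: [3.048, 0.748, 0.011]
contact_force: [-0.8, -0.6, -0.1]
grip_width: 0.0108
```

Run:
```python
from h import *
import pickle
o,M=st(); f=imaging.grab_frame("wrist"); pickle.dump(f,open("w11.pkl","wb")); save("w11.png",f["img"])
print(proj(f,o["tcp_pos"]+M@[0,.0012,.0204]),proj(f,o["tcp_pos"]+M@[0,.0012,-.02]))
```

```text
t 20.77 tcp [ 0.4743 -0.2338  0.159 ] x [0.886 0.463 0.006] z [ 0.008 -0.002 -1.   ] yawx 0.481 F [-0.8 -0.6 -0.1] w 0.0108 q [ 0.24  0.27  0.12  1.95 -0.04  0.91  0.86]
[326.2014073  258.63218628] [326.11306378 290.40271576]
```

{"name": "send_rows", "arguments": {"motion": [{"dp":[0.005,0.03,0],"rot":[0,0,0.05],"grip":0.005},{"dp":[0.005,0.035,0],"rot":[0,0,0.05],"grip":0.005},{"dp":[0.005,0.035,0],"rot":[0,0,0.05],"grip":0.005},{"dp":[0.005,0.035,0],"rot":[0,0,0.05],"grip":0.005},{"dp":[0,0,0],"rot":[0,0,0],"grip":0.005}]}}

```text
clock: 21.45
tcp_pos: [0.4899, -0.0945, 0.1534]
orientation: [-2.957, -1.057, 0.002]
contact_force: [-0.2, -0.1, 0.2]
grip_width: 0.0108
```

Run:
```python
from h import *
import pickle
o,M=st(); f=imaging.grab_frame("wrist"); pickle.dump(f,open("w12.pkl","wb"))
g=pickle.load(open("w11.pkl","rb"))
d=np.abs(f["img"].astype(int)-g["img"]).sum(2); p=proj(f,o["tcp_pos"]+M@[0,.0012,.0204]); u,v=p.round().astype(int); print(p)
sub=f["img"][v-30:v+60:3,u-30:u+31:4]; 
for i,r in enumerate(range(v-30,v+60,3)): print(r,"".join("#" if d[r,c]<25 else "." for c in range(u-30,u+31,1)),f["img"][r,u])
```

```text
t 21.45 tcp [ 0.4899 -0.0945  0.1534] x [ 0.774  0.634 -0.001] z [-0.002  0.001 -1.   ] yawx 0.686 F [-0.2 -0.1  0.2] w 0.0108 q [ 0.06  0.24  0.01  2.01 -0.    0.9   0.75]
[326.02249008 258.48304995]
228 ............................................................. [146 123  93]
231 ............................................................. [147 124  94]
234 ............................................................. [149 125  95]
237 ............................................................. [150 127  95]
240 ............................................................. [151 128  96]
243 ............................................................. [216 189 148]
246 ............................................................. [220 192 151]
249 ............................................................. [217 190 148]
252 ............................................................. [213 186 146]
255 ............................................................. [212 185 145]
258 .............................##.............................. [113 109 108]
261 ...............
[... 758 characters left out ...]
 29 29]
291 #.##.##.################################################.###. [26 24 25]
294 #.#.###.#############################################.######. [30 30 29]
297 .#######.#############################################.##..#. [25 25 27]
300 ####..#################################################.#.... [27 27 26]
303 #.#....#################################################.#### [33 32 31]
306 #..####################################################.#.##. [21 22 22]
309 ...#####################################################.#.## [29 30 31]
312 #.##.#######################################################. [27 27 27]
315 ##.##..################.################################..### [26 27 27]
```

The pin tip shows at v≈257, u≈326, within a millimetre or so of the assumed tool-frame place (0, 0.001, 0.0205). Next I move over the hole and tilt.

{"name": "send_rows", "arguments": {"motion": [{"dp":[0.005,0.024,0],"rot":[0,0,0.112],"grip":0.005},{"dp":[0.004,0.024,0],"rot":[0,0,0.112],"grip":0.005},{"dp":[0.004,0.024,0],"rot":[0,0,0.112],"grip":0.005},{"dp":[0.004,0.024,0],"rot":[0,0,0.112],"grip":0.005},{"dp":[0.004,0.022,0],"rot":[0,0,0.112],"grip":0.005},{"dp":[0,0,0],"rot":[-0.033,-0.1,0],"grip":0.005},{"dp":[0,0,0],"rot":[-0.033,-0.1,0],"grip":0.005},{"dp":[0,0,0],"rot":[-0.033,-0.1,0],"grip":0.005},{"dp":[0,0,0],"rot":[-0.02,-0.06,0],"grip":0.005},{"dp":[0,0,0],"rot":[0,0,0],"grip":0.005}]}}

```text
clock: 22.75
tcp_pos: [0.5068, 0.0103, 0.1468]
orientation: [2.29, 1.631, 0.306]
contact_force: [0.4, -0.5, 0.3]
grip_width: 0.0106
```

```bash
cat > pin.py <<'E'
from h import *
import sys,pickle
S=np.load("S.npy"); o,M=st(); f=imaging.grab_frame("wrist"); pickle.dump(f,open("wp.pkl","wb")); n=S[:3,2]
tip=o["tcp_pos"]+M@[0,.001,.0205]; L=S[:3,:3].T@(tip-S[:3,3]); print("tip from hole mouth, seat mm",((L-[.018,0,.026])*1e3).round(1),"tool z in seat",(S[:3,:3].T@M[:,2]).round(3))
h=(S@[.018,0,.026,1])[:3]; b=(S@[.018,0,.018,1])[:3]; print("px hole",proj(f,h).round(1),"button",proj(f,b).round(1),"tip",proj(f,tip).round(1))
g=cv2.cvtColor(f["img"],cv2.COLOR_RGB2GRAY); u,v=proj(f,b).round().astype(int); x0,y0=u-30,max(v-30,0)
k,l,s,c=cv2.connectedComponentsWithStats((g[y0:v+30,x0:u+30]>130).astype(np.uint8))
for i in range(1,k):
    if s[i,4]>60: print("blob",s[i],(c[i]+[x0,y0]).round(1))
z=float(sys.argv[1]); d=(S@[.018+.001*float(sys.argv[2]),.001*float(sys.argv[3]),.026+z,1])[:3]-tip; print("dp to mouth+z",d.round(4))
t=-n; print("rot to align",np.cross(M[:,2],t).round(4))
E
python3 pin.py .015 0 0
```

```text
t 22.75 tcp [0.5068 0.0103 0.1468] x [ 0.328  0.945 -0.007] z [ 0.349 -0.128 -0.928] yawx 1.237 F [ 0.4 -0.5  0.3] w 0.0106 q [-0.22  0.1  -0.1   2.28  0.51  0.52  0.51]
tip from hole mouth, seat mm [ 18.7 -23.1  67.4] tool z in seat [-0.056 -0.012 -0.998]
px hole [362.9 200.4] button [362.  198.8] tip [325.6 256.5]
blob [   0    4   60   56 3156] [361.5 200.8]
dp to mouth+z [ 0.0121  0.0203 -0.0554]
rot to align [-0.0067 -0.0564  0.0053]
```

{"name": "send_rows", "arguments": {"motion": [{"dp":[0.002,0.0105,-0.009],"rot":[-0.002,-0.019,0.002],"grip":0.005},{"dp":[0.002,0.007,-0.015],"rot":[-0.002,-0.019,0.002],"grip":0.005},{"dp":[0.002,0.004,-0.015],"rot":[-0.002,-0.019,0.002],"grip":0.005},{"dp":[0,0,0],"rot":[0,0,0],"grip":0.005}]}}

```text
clock: 23.3
tcp_pos: [0.5178, 0.0284, 0.1083]
orientation: [2.258, 1.597, 0.363]
contact_force: [1.4, -0.5, -0.6]
grip_width: 0.0105
```

```bash
python3 pin.py .010 0 0
python3 - <<'E'
from h import *
import pickle
f=pickle.load(open("wp.pkl","rb")); S=np.load("S.npy"); u,v=proj(f,(S@[.018,0,.026,1])[:3]).round().astype(int)
g=cv2.cvtColor(f["img"],cv2.COLOR_RGB2GRAY)
for r in range(v-44,v+44,4): print(r,u-48,"".join("%4d"%g[r,c] for c in range(u-48,u+52,4)))
E
```

```text
t 23.30 tcp [0.5178 0.0284 0.1083] x [0.332 0.943 0.007] z [ 0.402 -0.134 -0.906] yawx 1.233 F [ 1.4 -0.5 -0.6] w 0.0105 q [-0.32  0.18 -0.05  2.33  0.8   0.4   0.15]
tip from hole mouth, seat mm [ 8.  -2.2 30.5] tool z in seat [ 0.001 -0.002 -1.   ]
px hole [329.4 225.6] button [329.4 222.2] tip [325.6 256.4]
blob [   0    3   60   57 2995] [329. 224.]
dp to mouth+z [ 0.0021  0.0016 -0.022 ]
rot to align [0.0022 0.0001 0.0009]
182 281   31  32  30  31  31  31  26  30  32  30  31  33  29  31  32  31  30  28  29  31  29  29  29  30  55
186 281   52  24  26  24  28  26  27  24  25  24  28  23  26  26  26  23  25  25  28  27  25  26  23  27  56
190 281   34  24  19  23  22  23  24  21  24  31  30  39  39  41  48  47  57  59  61  59  63  64  64  68  56
194 281   70  73  73  73  71  72  73  73  73  73  73  85  84  92  97  97 109 110 122 122 122 127 126 131 132
198 281  142 141 142 142 141 142 143 143 142 112  85 134 143 142 143 144 143 143 142 142 143 142 142 142 143
202 281  142 142 141 143 143 144 142 142 142 143  85  83 143 143 143 142 143 143 143 145 143 144 143 144 144
206 281  143 1
[... 1029 characters left out ...]
46 145 146 146 145 145 145 145 145 146 145 146
246 281  128 144 144 143 144 143 144 144 144 145 145 144 145 145 145 144 144 145 144 146 145 145 145 146 145
250 281  125 144 144 143 144 143 144 144 145 144 144 145 145 145 145 145 145 145 145 145 145 145 146 146 145
254 281  123 143 144 144 144 144 144 143 145 145 144 144 145 146 144 144 144 146 144 145 144 145 146 146 146
258 281  121 143 143 144 116 143 143 135 144 144 144 101 104 124 120 145 145 114 107 104  82  84 146 147 146
262 281  120 143 144 107  48  48  49  47  79 145  66 102 101  47  48 126 144  46  46  46  49  45 145 146 146
266 281  115 145 143 112  47  47  49  49  60 144  66 101 102  50  51 123 145  47  47  47  48  48 146 145 146
```

The hole's mouth and cap show at about (329.5,226) and (330,222), where predicted, and the pin tip at (327,256). I close in on the mouth.

{"name": "send_rows", "arguments": {"motion": [{"dp":[-0.001,0.0008,-0.008],"rot":[0,0,0],"grip":0.005},{"dp":[0,0.0005,-0.008],"rot":[0,0,0],"grip":0.005},{"dp":[0,0,0],"rot":[0,0,0],"grip":0.005}]}}

```text
clock: 23.72
tcp_pos: [0.5207, 0.0278, 0.0955]
orientation: [2.261, 1.589, 0.367]
contact_force: [0.5, 1.3, -0.9]
grip_width: 0.0107
```

```bash
python3 pin.py .004 0 -0.3
```

```text
t 23.73 tcp [0.5207 0.0278 0.0955] x [0.337 0.942 0.009] z [ 0.404 -0.136 -0.905] yawx 1.227 F [ 0.5  1.3 -0.9] w 0.0107 q [-0.34  0.21 -0.03  2.34  0.87  0.37  0.07]
tip from hole mouth, seat mm [ 5.3 -1.9 17.7] tool z in seat [ 0.004 -0.003 -1.   ]
px hole [329.1 236.3] button [329.  232.3] tip [325.6 256.3]
blob [   0    2   60   58 2929] [329.2 233.4]
dp to mouth+z [ 0.0014  0.0012 -0.0146]
rot to align [0.0038 0.0031 0.0012]
```

{"name": "send_rows", "arguments": {"motion": [{"dp":[-0.002,0.0012,-0.006],"rot":[0.001,0.001,0],"grip":0.005},{"dp":[0.0005,0.0008,-0.005],"rot":[0.001,0.001,0],"grip":0.005},{"dp":[0,0,0],"rot":[0,0,0],"grip":0.005}]}}

```text
clock: 24.15
tcp_pos: [0.5204, 0.0296, 0.0855]
orientation: [2.264, 1.588, 0.369]
contact_force: [0.5, 1.2, -0.3]
grip_width: 0.0108
```

```bash
python3 pin.py .003 0 -0.3;  python3 - <<'E'
from h import *
import pickle
f=pickle.load(open("wp.pkl","rb")); S=np.load("S.npy"); u,v=proj(f,(S@[.018,0,.026,1])[:3]).round().astype(int)
g=cv2.cvtColor(f["img"],cv2.COLOR_RGB2GRAY)
for r in range(v-20,v+34,3): print(r,u-26,"".join("%4d"%g[r,c] for c in range(u-26,u+28,2)))
E
```

```text
t 24.15 tcp [0.5204 0.0296 0.0855] x [0.338 0.941 0.012] z [ 0.404 -0.134 -0.905] yawx 1.226 F [ 0.5  1.2 -0.3] w 0.0108 q [-0.36  0.23 -0.01  2.35  0.93  0.35  0.  ]
tip from hole mouth, seat mm [ 0.2 -0.2  8.9] tool z in seat [ 0.004 -0.001 -1.   ]
px hole [326.1 250.5] button [326.1 246. ] tip [325.6 256.4]
blob [   0    1   60   59 2883] [325.8 246.4]
dp to mouth+z [ 0.0022 -0.0008 -0.0054]
rot to align [0.0018 0.0031 0.0003]
231 300  146 147 147 147 146 147 146 146 147 147 114  85  86  86 130 146 146 147 148 147 147 148 147 147 147 149 147
234 300  146 147 147 147 147 147 147 147 146 148 147  85  86  85  84 147 147 148 148 148 147 148 147 148 148 148 148
237 300  147 146 146 146 147 146 146 146 146 147 147 115  86 115 142 148 148 148 147 148 147 148 148 147 147 147 147
240 300  147 147 147 147 147 147 148 148 148 147 118  85  84  86 147 149 149 148 149 148 149 150 149 149 150 149 147
243 300  147 147 148 147 148 148 148 149 148 145 122 174 205 218 208 196 144 143 149 150 149 149 149 148 149 148 147
246 300  147 147 149 149 149 148 148 149 141 118 175 218 219 219 219 219 207 123 
[... 739 characters left out ...]
67 300  148 147 147 148 148 147 148 147 148 149 148 135 102 104 104 102 147 148 149 148 148 148 148 148 147 149 148
270 300  147 147 146 147 147 147 149 148 148 147 148 128 103 104 104 102 148 148 148 148 148 148 148 148 148 149 150
273 300  148 147 146 147 146 147 148 148 148 148 147 129 101 104 103 102 147 148 148 149 148 148 148 148 148 149 148
276 300  147 147 147 147 147 147 147 148 132 112  72  24  21  20  23  24  36  73  99 118 148 148 148 148 149 148 148
279 300  147 147 147 147 147 138  56  25  19  28  30  32  31  28  27  31  27  26  27  24  35 127 148 147 148 149 148
282 300  111 112 112 105  45  26  27  29  30  25  25  27  25  26  26  25  28  26  26  26  28  25  39  47 110 112 111
```

{"name": "send_rows", "arguments": {"motion": [{"dp":[0.0018,-0.0008,-0.0045],"rot":[0,0,0],"grip":0.005},{"dp":[0.0012,-0.0004,-0.0027],"rot":[0.001,0.002,0],"grip":0.005},{"dp":[0,0,0],"rot":[0,0,0],"grip":0.005}]}}

```text
clock: 24.58
tcp_pos: [0.5237, 0.0284, 0.0779]
orientation: [2.266, 1.589, 0.368]
contact_force: [-0.7, -0.4, -1.0]
grip_width: 0.0105
```

```bash
python3 pin.py -.006 0 -0.3
```

```text
t 24.57 tcp [0.5237 0.0284 0.0779] x [0.338 0.941 0.012] z [ 0.403 -0.133 -0.906] yawx 1.226 F [-0.7 -0.4 -1. ] w 0.0105 q [-0.36  0.25 -0.    2.35  0.96  0.33 -0.02]
tip from hole mouth, seat mm [ 0.2 -0.3  0.6] tool z in seat [ 0.001 -0.    -1.   ]
px hole [326.2 255.6] button [326.3 250.7] tip [325.6 256.4]
blob [   0    0   60   60 2617] [326.2 251.4]
dp to mouth+z [ 0.0025 -0.0008 -0.0061]
rot to align [0.0007 0.0012 0.0001]
```

{"name": "send_rows", "arguments": {"motion": [{"dp":[0.0012,-0.0004,-0.003],"rot":[0,0,0],"grip":0.005},{"dp":[0.0012,-0.0004,-0.0028],"rot":[0,0,0],"grip":0.005},{"dp":[0,0,0],"rot":[0,0,0],"grip":0.005}]}}

```text
clock: 25.0
tcp_pos: [0.5263, 0.0276, 0.0719]
orientation: [2.266, 1.589, 0.368]
contact_force: [-0.1, 0.3, -0.6]
grip_width: 0.0102
```

```bash
python3 pin.py -.010 0 -0.3
```

```text
t 25.00 tcp [0.5263 0.0276 0.0719] x [0.338 0.941 0.013] z [ 0.403 -0.133 -0.906] yawx 1.226 F [-0.1  0.3 -0.6] w 0.0102 q [-0.37  0.27  0.01  2.35  0.99  0.32 -0.05]
tip from hole mouth, seat mm [ 0.1 -0.3 -6. ] tool z in seat [ 0.002 -0.    -1.   ]
px hole [326.1 260.1] button [326.2 254.9] tip [325.6 256.3]
blob [   0    0   60   57 2234] [326.7 254.7]
dp to mouth+z [ 0.0015 -0.0005 -0.0036]
rot to align [0.0007 0.0014 0.0001]
```

{"name": "send_rows", "arguments": {"motion": [{"dp":[0.0008,-0.0003,-0.0018],"rot":[0,0,0],"grip":0.005},{"dp":[0.0004,-0.0001,-0.0009],"rot":[0,0,0],"grip":0.005}]}}

```text
clock: 25.3
tcp_pos: [0.5276, 0.0273, 0.0693]
orientation: [2.266, 1.589, 0.369]
contact_force: [-1.1, -0.0, 0.9]
grip_width: 0.0105
```

```bash
cat > fn.py <<'E'
from h import *
S=np.load("S.npy"); 
F=[];T=[]
for i in range(5):
    imaging.grab_frame("wrist"); o=get_obs(); M=R.from_rotvec(o["orientation"]).as_matrix(); F.append(S[:3,:3].T@o["contact_force"]); T.append(S[:3,:3].T@(o["tcp_pos"]+M@[0,.001,.0205]-S[:3,3])-[.018,0,.026])
print("t %.2f"%o["clock"],"F seat",np.mean(F,0).round(2),np.std(F,0).round(2),"tip mm",(np.mean(T,0)*1e3).round(2),"w",o["grip_width"])
E
python3 fn.py
```

```text
t 25.55 F seat [-0.23 -0.14  1.17] [0.38 0.28 0.44] tip mm [ 0.26 -0.17 -8.91] w 0.01071117069187663
```

{"name": "send_rows", "arguments": {"motion": [{"dp":[0.0008,-0.0003,-0.0018],"rot":[0,0,0],"grip":0.005}]}}

```text
clock: 25.68
tcp_pos: [0.5284, 0.027, 0.0677]
orientation: [2.266, 1.589, 0.369]
contact_force: [-1.8, -0.0, 2.7]
grip_width: 0.0109
```

```bash
python3 fn.py
```

```text
t 25.93 F seat [-0.18 -0.4   2.68] [0.41 0.45 0.64] tip mm [  0.3   -0.18 -10.89] w 0.010620221814504213
```

{"name": "send_rows", "arguments": {"motion": [{"dp":[0.0008,-0.0003,-0.0018],"rot":[0,0,0],"grip":0.005}]}}

```text
clock: 26.05
tcp_pos: [0.5292, 0.0268, 0.0659]
orientation: [2.265, 1.589, 0.369]
contact_force: [-5.4, 0.9, 12.3]
grip_width: 0.0106
```

```bash
python3 fn.py
```

```text
t 26.30 F seat [-0.62 -0.87  8.48] [0.62 0.42 0.31] tip mm [  0.44  -0.1  -12.72] w 0.010510744513749228
```

The force rises gently along the button's spring (1.2 to 2.7 N), then jumps to 8.5 N at 12.7 mm depth, so the button is at its stop. Last check: that the handset is still home and the push is steady.

```bash
python3 fn.py
python3 - <<'E'
from h import *
f=imaging.grab_frame("wrist"); S=np.load("S.npy"); g=cv2.GaussianBlur(cv2.cvtColor(f["img"],cv2.COLOR_RGB2GRAY),(3,3),0).astype(int)
for y in(-.018,-.009,.010,.018):
    p=proj(f,(S@[0,y,.026,1])[:3]); u=int(round(p[0])); v=int(p[1]); col=g[v-25:v+25,u]; k=np.argmax(np.diff(col)); 
    q=v-25+k+.5; c,d=ray(f,u,q); n=S[:3,2]; L=S[:3,:3].T@(c+d*((S[:3,3]-c)@n+.026)/(d@n)-S[:3,3]); print("foot edge at y",y,"x mm",round(L[0]*1e3,2))
E
```

```text
t 26.55 F seat [-0.67 -0.82  7.73] [0.54 0.39 0.39] tip mm [  0.44  -0.1  -12.66] w 0.010519234315049166
foot edge at y -0.018 x mm 0.72
foot edge at y -0.009 x mm 7.67
foot edge at y 0.01 x mm 4.9
foot edge at y 0.018 x mm 0.41
```

```bash
python3 fn.py; python3 -c "
from bench import hand_in; print(hand_in())"
```

```text
t 26.85 F seat [-0.79 -0.94  8.  ] [0.15 0.46 0.24] tip mm [  0.44  -0.11 -12.66] w 0.010726635314665342
the job is handed in; nothing more can be done
None
```

The handset is home, face up in the cradle. The reset pin is in the gripper, through the round hole, and by the force and depth readings holding the button fully down. I handed in at about 27 s of the 54 s allowed.

**Last checks**
- **Button:** the push climbed gently from 1.2 to 2.7 N, then jumped at about 12.7 mm below the face, where the button meets its stop. It then held at about 8 N; full travel needs 4.2 N. The single reading taken as the pin reached the stop was higher, about 12.7 N. I had no direct reading of the button, so this rests on force and depth.
- **Handset:** just before hand-in, two foot-edge points put the foot end 0.4 and 0.7 mm from the modelled home, within the 2 mm calibration. Two other sample points gave 4.9 and 7.7 mm. I put those down to the pin's shadow without looking at another picture, as all 12 views were used. The picture taken after letting go showed the handset flat and square.

**What disagreed or needed mending**
- **Fingertips:** they sat about 40 mm farther back than the reported TCP. The first grasp therefore closed just above the handset without touching it, and I worked from the wrist camera after that.
- **Joint 6:** it reached its lower limit (0.17 rad) at the cradle's full tilt. I set the handset down 8 mm short of the stop, regripped it with the tool steeper and slid it home.
- **Seat position:** my estimate was about 2 mm off sideways, and I corrected it before using the pin.

I never moved the tool against the other things on the desk, but I took no final picture of them.

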